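Centre a battery cell under the swelling gauge

TASK

Clear the hand lens off the black gauge plate and lay it flat on the cork pad, lengthwise in the middle. Then tap the skewed silver cell gently into line, first on its right long edge (right as the robot sees it) and then on its left, alternating as needed, until it lies square and centred across the yellow line; keep it flat on the plate. Finally swing the red-knobbed lever fully over, away from the robot, to lower the gauge foot, and leave the cell centred and everything else undisturbed.

Things in the scene. Friction and masses are not known exactly. Their poses are not given: they have to be found in the camera images.
- mark (a point): point on top of the fixed gauge plate where the cell belongs, 20 mm above the desk. x runs along the painted yellow centre line, away from the robot; y to the robot's left; z up. Thin white lines at y = +-50.5 mm lie just outside the long edges of a centred cell
- gauge: the fixed gauge; origin 20 mm under the mark, same axes. Matte black plate 20 mm thick, x -110 to 110, y -195 to 150 mm. Relative to the mark, a black head overhangs the cell: x -45 to 110, y -40 to 40, z 100 to 135 mm, on a column at x 75 to 110, y -22 to 22. A vertical gripper at the cell's long edges hits the head: lean the wrist outwards 20 to 50 degrees
- foot (a joint): travel of the brass foot (44 mm round) under the head, m: 0 = 34 mm above the plate, 0.018 = down; worked by the lever. Even when down it stays 2 mm clear of the cell
- cell: swollen flat silver battery cell on the plate, 130 (x, long) x 98 (y) x 14 mm, 0.13 to 0.23 kg, too wide to grasp; origin centre of underside. Starts near the yellow line, skewed anticlockwise from above (end near the robot swung to its right). Stops sliding when the push stops; a tap near one end also turns it. Lengthwise place matters little (within 30 mm of the mark)
- lens: chrome hand lens lying flat on the gauge plate right of the cell, 184 mm long over all; origin halfway along its length, on the underside; x from handle towards the glass. Round rim 68 mm across and 12 mm thick centred at x = +58 mm; straight handle 16 mm wide, 14 mm tall, from x = -92 to +26 mm. About 0.11 kg
- lens_grip (a point): grip point of the hand lens: in the handle at x = -10 mm of the lens, 7 mm above its underside; same axes as the lens
- pad: fixed cork pad 240 (x, long) x 140 (y) x 4 mm, on the desk at the left or the right of the gauge; origin centre of underside. The lens is to lie along its length, either way round
- lever (a joint): gauge lever on top of the head, rad: 0 = leaning towards the robot (about 0.5 rad from upright), 1.0 = fully over, leaning away from the robot. Turns about the point mark's y axis, 5 mm beyond the mark in x and 158 mm above it; moved by about 2 N at the knob, stays where it is left, hard stop at 1.0
- lever_knob (a point): centre of the red ball knob (26 mm) at the end of the lever, 70 mm from its pivot
- tray: fixed blue plastic sorting tray 230 x 150 x 35 mm, a bystander on the other side of the gauge from the cork pad, origin centre of underside
- block: loose brass setting block 60 x 30 x 14 mm standing on the near left corner of the gauge plate, a bystander; origin centre of underside
- tkey: loose brass T-key, 90 mm long, on the desk beyond the gauge, a bystander; origin under the shank's middle
- jar: loose jar, 70 mm across, 85 mm tall, on the desk beyond the gauge, a bystander; origin centre of underside
- driver: loose screwdriver on the desk at the far right, a bystander; origin at its underside
- spare0: flat silver phone cell 58 x 110 x 6 mm lying in the blue tray, a bystander; origin centre of underside
- spare1: flat silver phone cell 58 x 110 x 6 mm lying in the blue tray, a bystander; origin centre of underside
- spare2: flat silver phone cell 58 x 110 x 6 mm lying in the blue tray, a bystander; origin centre of underside

How it is judged:
By the outcome, as a careful person would: the job done as asked, in the order asked, and still so for the second after the job is handed in, with the robot touching nothing.
It also fails if it takes over 72 s, if anything falls off the work surface, if the arm or the gripper's body presses on something with over 40 N, if the wrist force passes 120 N, or if a joint passes its speed limit or range.

ROBOT

A 6-joint arm with a two-finger parallel gripper is mounted at the origin on the work surface. World frame = base frame: x ahead of the robot, y to its left, z up, the work surface at z = 0. Lengths are in m, angles in degrees, forces in N, time in s.
With the tool pointing down it reaches from about 0.35 to 0.975 m from the base axis. Payload 17.4 kg.
Tool frame: the origin (TCP) lies on the front face of the gripper's body, between the roots of the fingers; the fingertips stand 73 mm ahead of it and the grasp point (between the pads) lies 54 mm ahead of it; z points along the fingers, y is the line along which they close (so a half turn about z gives the same grasp; the last joint's range is limited). The gripper opens to 85 mm and grips with 20 to 120 N. Pads are 22 mm wide; open, the fingers measure 114 mm over their backs; the gripper's body (76 mm by 85 mm) begins 54 mm behind the grasp point. The pads swing forward as they close: fully open they stand 13 mm farther back than shut.
Start: joints at [71.402, 6.646, 82.598, -0, 90.757, -2.166], TCP at [0.191, 0.647, 0.304] pointing down, gripper open.
Joint ranges: [-162.19, 162.19], [-47.58, 125.68], [4.15, 143.07], [-65.23, 245.23], [0.69, 171.88], [-170.13, 170.13]. Speed limits (degrees/s): [108.29, 108.29, 127.2, 180, 180, 180].

INTERFACE

Orientations are given as [roll, pitch, yaw] about the fixed x, y, z axes, in that order (R = Rz(yaw) Ry(pitch) Rx(roll)).
In Python, from cell import get_state, vision, sign_off gives the robot as it stands.
- The arm moves only by the tool apply_moves, never from a script. Its argument "rows" is a list of rows, each a list of 4 numbers: the shift along the world's x, y, z in units of 30 mm (1.0 is 30 mm), then the turn about the world's z in units of 5 degrees (1.0 is 5 degrees). In form: [[dx, dy, dz, spin], ...]. A call has 1 to 10 rows; each row shifts and turns the commanded pose from where the row before left it; what a row does not reach is not made up. A row lasts 1/12 s, in which the tool goes at most 41.7 mm and 7.16 degrees, less where a joint would pass 70% of its speed; a pose out of reach is approached as far as the arm can. A call is refused whole if a number of a shift passes 1 or a number of a turn 1, either way. A call with a gripper value outside its range is refused whole. "hand" is the opening, from -1 (shut) to 1 (fully open), set as the call begins (left out, the last holds). The fingers move at their own pace and stop on an object; "squeeze" is the grip in N (left out, the last holds). Time passes only in rows, so rows that do not move let the fingers close. It gives the time, the measured TCP pose, the force, the opening and the grip force at its end, in the units of the state.
- get_state(): the state, without advancing time (a new reading comes with each control period).
- vision.grab_frame(name): name is "scene" or "top"; returns a dict with "image" (420x560x3 uint8, blue, green, red), "z_map" (420x560 float32, m along the optical axis (not along the pixel's ray), 0 where there is no reading), "fovy" (degrees; the focal length in pixels is half the picture's height over the tangent of half this angle, whatever the lens; pixels are square), "cx", "cy" (the principal point, pixels), "origin" and "rotation" of the camera in the world. Camera axes: x right, y up, looking along -z (the intrinsics and any distortion apply to the point x, -y, -z); pixel columns grow to the right and rows downward; lengths in m; the calibration is good to about 2 mm. A picture is of the moment at which its call begins.
- sign_off(): hands the job in; it is judged then, once.
Trained networks look in a picture, given as the dict that the camera call returned (one of the last four; its "shot" number tells which), for a name from the list of things; names that differ only in an ending like _2 or _b are one class to them, and where a whole thing is asked for, a point or a joint stands for the part that bears it (a point fixed in the world has none). Each returns a list of dicts, best first, with "confidence" (0 to 1); they miss things now and then, are a little off and sometimes report something else, mostly with a low value. They report only what shows in the picture. A call takes as long as a camera call.
- vision.search_frame(picture, label): "rect" ([left, top, right, bottom] in pixels, round what is visible of it).
- vision.cut_out(picture, label): "mask" (420x560 bool, what is visible of it) and "rect" ([left, top, right, bottom] in pixels, round what is visible of it).
The state is a dict: "clock": time; "qpos": joint angles; "joint_velocities": joint speeds; "joint_torque": joint torques, N m; "ee_pos": TCP position; "tool_rot": TCP orientation; "contact_force": force on the tool from outside, world axes, zero at the start; "moment": the same for the moment, N m; "gripper_width": finger opening in m; "grasp_force": force on a finger pad.
Only numpy, scipy, OpenCV 4.12 (cv2) and the standard library are available. Lean on these libraries where they do the work, as an engineer would, in place of code of your own. Each camera call takes 0.05 s, during which the arm holds its last target. There are 200 camera calls.

## Working session

There is one attempt and no reset: what is moved stays moved. The work goes in short steps, Python scripts to look and compute and a tool call to move; the robot and the scene stay as the last step left them, time stands still between calls to the robot, and variables do not carry over. Pictures are saved under pics/ and viewed, at most 10 in all, crops included, and the job is handed in when it is done.

Besides the shell and the picture viewer there is one more tool, called after "Request:" by a JSON object that holds its "op" and its "data", one argument or row to a line. apply_moves: Moves the arm, as the interface text tells. Its arguments: {"type":"object","properties":{"rows":{"type":"array","items":{"type":"array","items":{"type":"number"}}},"hand":{"type":"number"},"squeeze":{"type":"number"}},"required":["rows"]}

```bash
ls; mkdir -p pics; python3 - <<'E'
from cell import get_state, vision
import cv2,numpy as np
s=get_state();print(s)
for n in("scene","top"):
    p=vision.grab_frame(n);cv2.imwrite(f"pics/{n}0.png",p["image"])
    print(n,p["fovy"],p["cx"],p["cy"],p["origin"],p["rotation"],[k for k in p],p["shot"])
    np.savez(f"{n}0.npz",**{k:v for k,v in p.items()})
    for l in["gauge","cell","lens","pad","tray","lever","lever_knob","block"]:
        print(l,[(np.round(r["rect"]),round(r["confidence"],2)) for r in vision.search_frame(p,l)[:2]])
E
```

```text
pics
{'clock': 0.0, 'qpos': array([ 7.14019153e+01,  6.67482356e+00,  8.26347651e+01, -5.05218683e-04,
        9.07573510e+01, -2.16507977e+00]), 'joint_velocities': array([ 0.05872545, -0.06181392, -0.04672772, -0.03054757,  0.12625782,
        0.02579559]), 'joint_torque': array([ 1.75207304e-03, -7.31986499e+01, -6.32502937e+01,  4.11473854e-05,
        6.11384792e-03, -5.63978048e-06]), 'ee_pos': array([0.19092305, 0.64732854, 0.30316453]), 'tool_rot': array([-1.79933089e+02, -2.02407462e-03,  1.63566988e+02]), 'contact_force': array([-0.46295539,  0.69344952, -0.44337117]), 'moment': array([ 0.03333107, -0.03479696, -0.0365367 ]), 'grasp_force': 0.0, 'gripper_width': 0.08501299775551223}
scene 48.821124030346496 274.45588311883677 211.10921429875208 [1.46996585 0.35561026 0.93844541] [ 50.34968268   0.70212545 111.42946062] ['image', 'z_map', 'fovy', 'cx', 'cy', 'origin', 'rotation', 'shot'] 1
gauge [(array([210., 165., 344., 279.]), 0.7), (array([282., 216., 304., 251.]), 0.7)]
cell [(array([116., 227., 160., 264.]), 0.59), (array([285., 216., 303., 251.]), 0.56)]
lens [(array(
[... 341 characters left out ...]
9.04733704358966 211.01402217477033 [ 0.37164726 -0.01985987  1.3368436 ] [ 9.80326695e+00 -6.26989284e-02 -8.89666700e+01] ['image', 'z_map', 'fovy', 'cx', 'cy', 'origin', 'rotation', 'shot'] 2
gauge [(array([213., 184., 342., 275.]), 0.83)]
cell [(array([249., 216., 293., 258.]), 0.88), (array([136., 245., 177., 270.]), 0.55)]
lens [(array([311., 208., 333., 271.]), 0.74)]
pad [(array([362., 206., 415., 294.]), 0.93), (array([264., 225., 271., 237.]), 0.24)]
tray [(array([121., 214., 185., 300.]), 0.7), (array([312., 206., 337., 268.]), 0.19)]
lever [(array([260., 219., 273., 244.]), 0.42)]
lever_knob [(array([264., 225., 272., 238.]), 0.44)]
block [(array([220., 244., 233., 268.]), 0.66)]
```

```bash
python3 - <<'E'
import cv2
a=cv2.imread("pics/top0.png");cv2.imwrite("pics/t1.png",cv2.resize(a[150:330,190:430],(800,600),interpolation=cv2.INTER_CUBIC))
a=cv2.imread("pics/scene0.png");cv2.imwrite("pics/s1.png",cv2.resize(a[120:330,100:380],(800,600),interpolation=cv2.INTER_CUBIC))
E
```

```text
(no output)
```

View pics/t1.png

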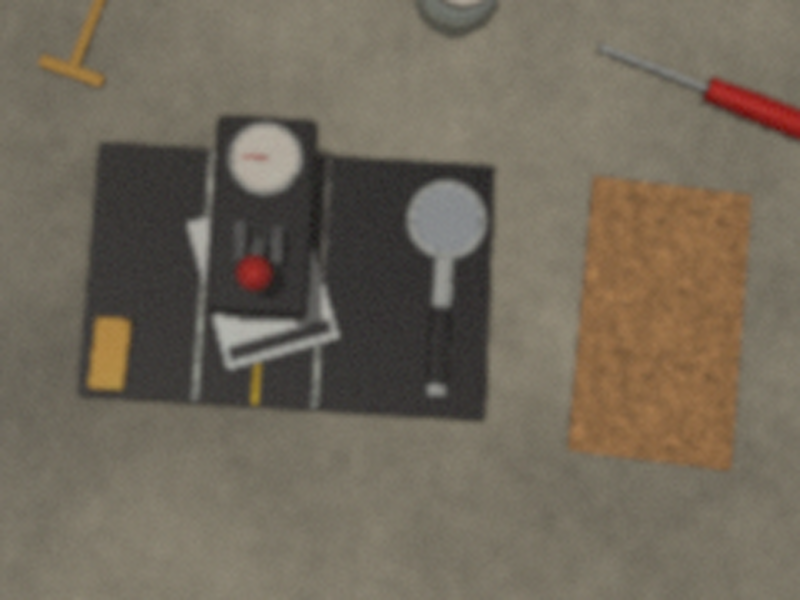

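View pics/s1.png

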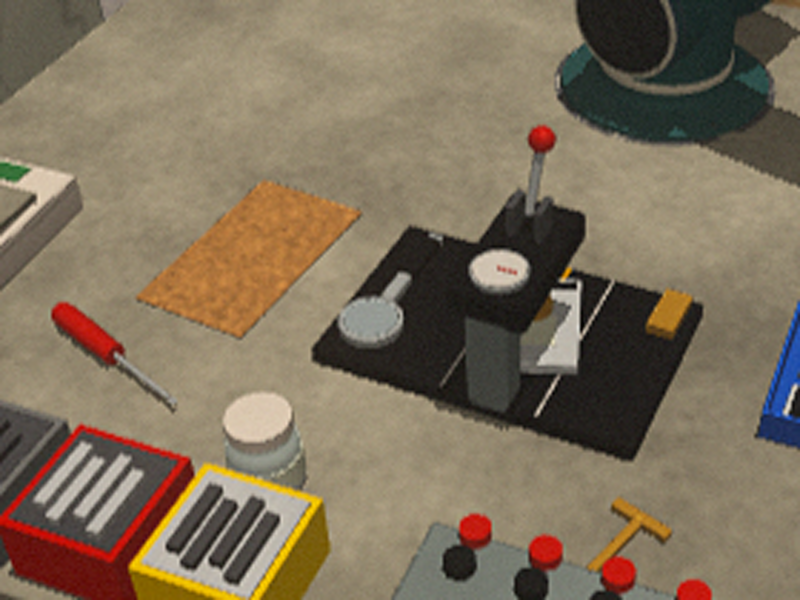

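The top view shows the plate with corners at crop (97,143), (494,166), (486,420) and (80,396). The lens rim is at (447,219) with the handle end at (436,392), and the pad is to the right. The cell is skewed under the head. The scene view agrees: the lever is upright, leaning towards the robot, and the block is at the near left.

```bash
cat > h.py <<'E'
import numpy as np, cv2
from scipy.spatial.transform import Rotation as Ro
from scipy.optimize import least_squares
def cam(p):
    f=210/np.tan(np.radians(float(p["fovy"]))/2)
    return f,float(p["cx"]),float(p["cy"]),np.array(p["origin"]),Ro.from_euler("xyz",p["rotation"],degrees=True).as_matrix()
def plane(p,uv,z):
    f,cx,cy,o,R=cam(p); uv=np.atleast_2d(uv).astype(float)
    d=np.c_[(uv[:,0]-cx)/f,-(uv[:,1]-cy)/f,-np.ones(len(uv))]@R.T
    return o+d*((z-o[2])/d[:,2])[:,None]
def proj(p,X):
    f,cx,cy,o,R=cam(p); c=(np.atleast_2d(X)-o)@R
    return np.c_[cx-f*c[:,0]/c[:,2],cy+f*c[:,1]/c[:,2]]
def tri(ps,uvs):
    A=[];b=[]
    for p,uv in zip(ps,uvs):
        o=cam(p)[3]; d=(plane(p,uv,0)[0]-o); d/=np.linalg.norm(d); M=np.eye(3)-np.outer(d,d); A.append(M); b.append(M@o)
    return np.linalg.lstsq(np.vstack(A),np.hstack(b),rcond=None)[0]
E
python3 - <<'E'
from h import *
T=dict(np.load("top0.npz"));S=dict(np.load("scene0.npz"))
t=lambda u,v:(190+u*.3-.35,150+v*.3-.35)
s=lambda u,v:(100+u*.35-.33,120+v*.35-.33)
tp=[t(97,143),t(494,166),t(486,420),t(80,396)]
P=plane(T,tp,.02);print("plate",P.round(4),np.linalg.norm(np.diff(P,axis=0),axis=1))
pp=[t(595,175),t(750,193),t(730,470),t(570,450)]
Q=plane(T,pp,.004);print("pad",Q.round(4),Q.mean(0),np.linalg.norm(np.diff(Q,axis=0),axis=1))
# same in scene: far-right corner..., plate: far-left (632,458)s far-right (315,350) near-right (412,228) near-left (702,305)
sp=[s(632,446),s(315,348),s(412,228),s(702,305)]
P2=plane(S,sp,.02);print("plateS",P2.round(4),np.linalg.norm(np.diff(P2,axis=0),axis=1))
Q2=plane(S,[s(138,298),s(240,336),s(360,212),s(265,181)],.004);print("padS",Q2.round(4),Q2.mean(0))
for n,a,b in [("farleft",tp[0],sp[0]),("farright",tp[1],sp[1]),("nearright",tp[2],sp[2]),("nearleft",tp[3],sp[3]),
 ("knob",t(254,273),s(542,138)),("lensrim",t(447,219),s(371,321)),("lensend",t(436,392),s(435,237)),
 ("pad0",pp[0],s(138,298)),("pad2",pp[2],s(360,212)),("pad1",pp[1],s(0,0))][:9]:
    print(n,tri([T,S],[a,b]).round(4))
print("lens rim/end",plane(T,[t(447,219),t(436,398)],.032).round(4))
z=T["z_map"]; print("depth hts",[ (n,round(z[int(v),int(u)],4)) for n,(u,v) in dict(rim=t(447,219),plate=t(380,300),pad=t(650,320)).items()])
E
```

```text
plate [[ 0.6501  0.1579  0.02  ]
 [ 0.6361 -0.186   0.02  ]
 [ 0.4183 -0.1785  0.02  ]
 [ 0.4322  0.1635  0.02  ]] [0.34411584 0.21786598 0.34222722]
pad [[ 0.6329 -0.2762  0.004 ]
 [ 0.6193 -0.4112  0.004 ]
 [ 0.3807 -0.3868  0.004 ]
 [ 0.395  -0.2516  0.004 ]] [ 0.50696452 -0.33144813  0.004     ] [0.13565946 0.23990569 0.13594847]
plateS [[ 0.6497  0.1541  0.02  ]
 [ 0.636  -0.1842  0.02  ]
 [ 0.4224 -0.1732  0.02  ]
 [ 0.4346  0.1644  0.02  ]] [0.33856056 0.21384712 0.33785203]
padS [[ 0.6191 -0.4089  0.004 ]
 [ 0.6329 -0.2753  0.004 ]
 [ 0.3979 -0.2515  0.004 ]
 [ 0.3829 -0.3855  0.004 ]] [ 0.50821135 -0.33028569  0.004     ]
farleft [0.6503 0.156  0.0214]
farright [ 0.6358 -0.1852  0.0196]
nearright [ 0.4179 -0.1774  0.0157]
nearleft [0.4323 0.1639 0.0178]
knob [0.5108 0.0126 0.2429]
lensrim [ 0.5874 -0.1444  0.0284]
lensend [ 0.4406 -0.1359  0.031 ]
pad0 [ 0.6509 -0.3136  0.053 ]
pad2 [ 0.363  -0.3362 -0.0267]
lens rim/end [[ 0.5869 -0.1443  0.032 ]
 [ 0.4353 -0.1354  0.032 ]]
depth hts [('rim', np.float32(1.3219)), ('plate', np.float32(1.3216)), ('pad', np.float32(1.3372))]
```

Request:
{"op": "apply_moves", "data": {
  "rows": [
    [0.42, -1, 0.3, 0.1],
    [0.42, -1, 0.3, 0.1],
    [0.42, -1, 0.3, 0.1],
    [0.42, -1, 0.3, 0.1],
    [0.42, -1, 0.3, 0.1],
    [0.42, -1, 0.3, 0.1],
    [0.42, -1, 0.3, 0.1],
    [0.42, -1, 0.3, 0.1],
    [0.42, -1, 0.3, 0.1],
    [0.42, -1, 0.3, 0.1]
  ],
  "hand": 0.05
}}

```text
clock: 1.73
ee_pos: [0.3171, 0.3459, 0.3945]
tool_rot: [180.0, 0.0, 168.6]
contact_force: [0.8, 0.4, 0.5]
gripper_width: 0.0452
grasp_force: 0.0
```

Request:
{"op": "apply_moves", "data": {
  "rows": [
    [0.42, -1, 0, 0.1],
    [0.42, -1, 0, 0.1],
    [0.42, -1, 0, 0.1],
    [0.42, -1, 0, 0.1],
    [0.42, -1, 0, 0.1],
    [0.42, -1, 0, 0.1],
    [0.42, -1, 0, 0.1],
    [0.42, -1, 0, 0.1],
    [0.42, -1, 0, 0.1],
    [0.42, -1, 0, 0.1]
  ]
}}

```text
clock: 2.57
ee_pos: [0.4431, 0.0458, 0.3942]
tool_rot: [180.0, 0.0, 173.6]
contact_force: [1.6, -0.1, -0.1]
gripper_width: 0.0447
grasp_force: 0.0
```

Request:
{"op": "apply_moves", "data": {
  "rows": [
    [0.42, -1, 0, 0.1],
    [0.42, -1, 0, 0.1],
    [0.42, -1, 0, 0.1],
    [0.42, -1, 0, 0.1],
    [0.42, -1, -0.5, 0.1],
    [0.42, -1, -0.5, 0.1],
    [0, -0.2, -1, 0],
    [0, 0, -1, 0],
    [0, 0, -1, 0],
    [0, 0, 0, 0]
  ]
}}

```text
clock: 3.4
ee_pos: [0.5172, -0.1385, 0.268]
tool_rot: [179.9, -0.4, 176.5]
contact_force: [-0.4, -0.7, -1.4]
gripper_width: 0.0451
grasp_force: 0.0
```

```bash
cat >> h.py <<'E'
def cloud(p):
    f,cx,cy,o,R=cam(p); z=p["z_map"]; v,u=np.mgrid[0:420,0:560]
    X=np.stack([(u-cx)/f*z,-(v-cy)/f*z,-z],-1)@R.T+o; X[z<=0]=np.nan
    return X
E
python3 - <<'E'
from h import *
from cell import vision,get_state
s=get_state();print(s["ee_pos"],s["gripper_width"])
p=vision.grab_frame("scene");X=cloud(p);e=s["ee_pos"]
m=(np.hypot(X[...,0]-e[0],X[...,1]-e[1])<.07)&(X[...,2]>.07)
v,u=np.where(m);print(m.sum(),np.sort(X[m][:,2])[:12],v.max())
cv2.imwrite("pics/g1.png",cv2.resize(p["image"][60:270,160:440],(800,600),interpolation=cv2.INTER_CUBIC))
# expected rows
for L in(.054,.060,.066,.073,.08):print(L,proj(p,e-[0,0,L]))
E
```

```text
[ 0.51720435 -0.13845454  0.26795978] 0.045094880217549246
4104 [0.19778357 0.19924226 0.19938032 0.19988783 0.2009022  0.20149387
 0.20156094 0.20158663 0.20161724 0.2016973  0.20189103 0.20197009] 175
0.054 [[237.39276945 167.07756079]]
0.06 [[237.52925947 168.8668205 ]]
0.066 [[237.66494103 170.645482  ]]
0.073 [[237.82222392 172.70731731]]
0.08 [[237.97842737 174.75500221]]
```

View pics/g1.png

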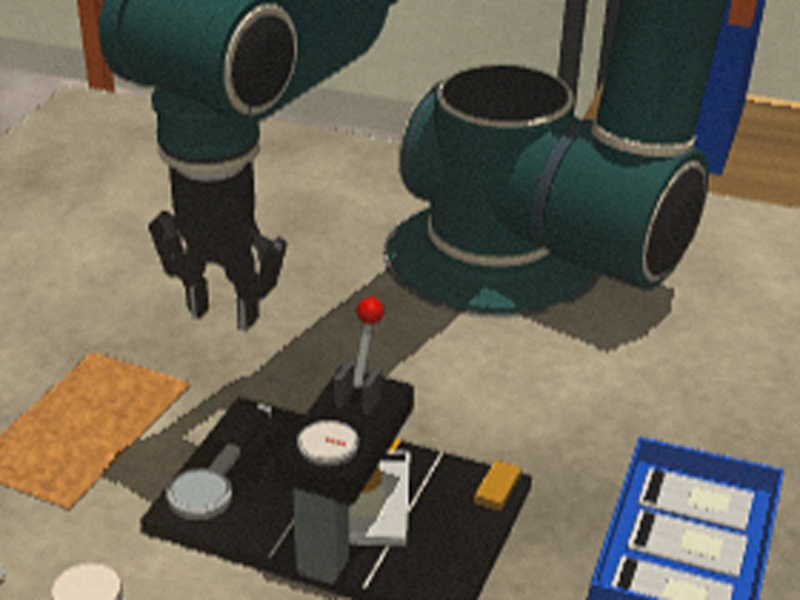

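The scene picture shows the gripper hovering right of the head, with its tips about 68 mm below the TCP at 45 mm opening. The knuckles bulge out well beyond the fingertips. I'll grasp the lens handle with the fingertips.

Request:
{"op": "apply_moves", "data": {
  "rows": [
    [0.06, -0.05, -1, 0],
    [0, 0, -1, 0],
    [0, 0, -1, 0],
    [0, 0, -1, 0],
    [0, 0, -0.8, 0],
    [0, 0, -0.6, 0],
    [0, 0, -0.25, 0],
    [0, 0, 0, 0],
    [0, 0, 0, 0]
  ]
}}

```text
clock: 4.2
ee_pos: [0.5213, -0.1402, 0.1064]
tool_rot: [-180.0, 0.1, 176.6]
contact_force: [0.0, -0.8, -0.0]
gripper_width: 0.0446
grasp_force: 0.0
```

Request:
{"op": "apply_moves", "data": {
  "rows": [
    [0, 0, -0.36, 0],
    [0, 0, 0, 0],
    [0, 0, 0, 0]
  ]
}}

```text
clock: 4.45
ee_pos: [0.5204, -0.1401, 0.0939]
tool_rot: [-180.0, 0.0, 176.6]
contact_force: [0.2, 0.0, 0.4]
gripper_width: 0.0448
grasp_force: 0.0
```

Request:
{"op": "apply_moves", "data": {
  "rows": [
    [0, 0, 0, 0],
    [0, 0, 0, 0],
    [0, 0, 0, 0],
    [0, 0, 0, 0],
    [0, 0, 0, 0],
    [0, 0, 0, 0]
  ],
  "hand": -1,
  "squeeze": 50
}}

```text
clock: 4.95
ee_pos: [0.5206, -0.1402, 0.0942]
tool_rot: [-180.0, 0.0, 176.6]
contact_force: [-0.4, 0.2, 6.1]
gripper_width: 0.0148
grasp_force: 49.6
```

Request:
{"op": "apply_moves", "data": {
  "rows": [
    [0, 0, 0.3, 0],
    [0, 0, 0.7, 0],
    [0, 0, 1, 0],
    [-0.1, -0.9, 0, -0.1],
    [-0.1, -0.9, 0, -0.1],
    [-0.1, -0.9, 0, -0.1],
    [-0.1, -0.9, 0, -0.1],
    [-0.1, -0.9, 0, -0.1],
    [-0.1, -0.9, 0, 0],
    [-0.1, -0.9, 0, 0]
  ]
}}

```text
clock: 5.78
ee_pos: [0.4989, -0.3304, 0.1541]
tool_rot: [180.0, 0.0, 174.1]
contact_force: [-0.7, 0.7, -0.2]
gripper_width: 0.0144
grasp_force: 48.9
```

Request:
{"op": "apply_moves", "data": {
  "rows": [
    [0, 0, 0, 0],
    [0, 0, -0.7, 0],
    [0, 0, -0.7, 0],
    [0, 0, -0.5, 0],
    [0, 0, -0.3, 0],
    [0, 0, 0, 0],
    [0, 0, 0, 0]
  ]
}}

```text
clock: 6.37
ee_pos: [0.4995, -0.3289, 0.088]
tool_rot: [180.0, -0.0, 174.1]
contact_force: [0.3, -0.5, -0.2]
gripper_width: 0.0145
grasp_force: 49.0
```

Request:
{"op": "apply_moves", "data": {
  "rows": [
    [0, -0.02, -0.15, 0],
    [0, 0, -0.12, 0],
    [0, 0, -0.06, 0],
    [0, 0, 0, 0],
    [0, 0, 0, 0]
  ]
}}

```text
clock: 6.78
ee_pos: [0.4996, -0.3298, 0.0782]
tool_rot: [-180.0, 0.0, 174.1]
contact_force: [-0.5, 0.6, 3.3]
gripper_width: 0.0144
grasp_force: 49.6
```

```bash
python3 - <<'E'
from h import *
from cell import vision,get_state
s=get_state();print(s["ee_pos"],s["contact_force"])
p=vision.grab_frame("scene");cv2.imwrite("pics/l1.png",cv2.resize(p["image"][130:270,140:326],(797,600),interpolation=cv2.INTER_CUBIC))
E
```

```text
[ 0.49955689 -0.32978432  0.07824547] [-0.53563199  0.57189994  3.32134737]
```

View pics/l1.png

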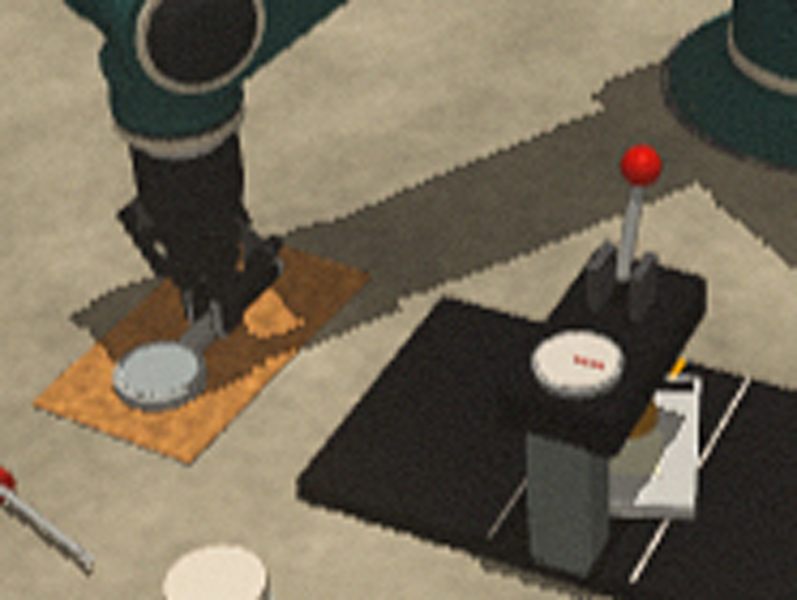

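The lens lies flat along the pad and is touching it (3 N). I'll release it, lift, and open fully to measure the gripper profile.

Request:
{"op": "apply_moves", "data": {
  "rows": [
    [0, 0, 0, 0],
    [0, 0, 0, 0],
    [0, 0, 0, 0],
    [0, 0, 0.3, 0],
    [0, 0, 0.7, 0],
    [0, 0, 1, 0],
    [0, 0, 1, 0],
    [0, 0, 1, 0],
    [0, 0, 1, 0],
    [0, 0, 1, 0]
  ],
  "hand": 0.05
}}

```text
clock: 7.67
ee_pos: [0.4991, -0.3295, 0.26]
tool_rot: [-180.0, 0.0, 174.1]
contact_force: [0.6, -1.1, 0.5]
gripper_width: 0.0448
grasp_force: 0.0
```

Request:
{"op": "apply_moves", "data": {
  "rows": [
    [0, 1, 0, 0.2],
    [0, 1, 0, 0.2],
    [0, 1, 0, 0.1],
    [0, 0, 0, 0],
    [0, 0, 0, 0]
  ],
  "hand": 1
}}

```text
clock: 8.08
ee_pos: [0.4994, -0.2386, 0.2587]
tool_rot: [-180.0, 0.1, 176.7]
contact_force: [-0.1, -0.6, -0.4]
gripper_width: 0.0852
grasp_force: 0.0
```

```bash
python3 - <<'E'
from h import *
from cell import vision,get_state
s=get_state();e=s["ee_pos"];yaw=s["tool_rot"][2];print(e,yaw,s["gripper_width"])
p=vision.grab_frame("scene");X=cloud(p)
a=np.radians(yaw-180);xh=np.array([np.cos(a),np.sin(a),0]);yh=np.array([-np.sin(a),np.cos(a),0])
d=X-e;lx=d@xh;ly=d@yh;lz=d[...,2]
for z0 in np.arange(-.07,.15,.01):
    m=(abs(lx)<.09)&(abs(ly)<.11)&(lz>=z0)&(lz<z0+.01)
    if m.sum(): print(round(z0,3),m.sum(),"y",ly[m].min().round(3),ly[m].max().round(3),"x",lx[m].min().round(3),lx[m].max().round(3))
t=vision.grab_frame("top");cv2.imwrite("pics/t2.png",cv2.resize(t["image"][150:330,190:430],(800,600),interpolation=cv2.INTER_CUBIC))
cv2.imwrite("pics/g2.png",cv2.resize(p["image"][60:210,170:370],(800,600),interpolation=cv2.INTER_CUBIC))
r=vision.cut_out(t,"lens")
if r:
    v,u=np.where(r[0]["mask"]);P=plane(t,np.c_[u,v],.016)[:,:2]
    print("lens",r[0]["confidence"],cv2.minAreaRect(P.astype(np.float32)*1000))
E
```

```text
[ 0.49940231 -0.23862993  0.2586511 ] 176.67196184283023 0.08521568850857755
-0.07 2 y -0.046 0.048 x -0.004 0.007
-0.06 29 y -0.055 0.052 x -0.011 0.014
-0.05 42 y -0.054 0.058 x -0.008 0.015
-0.04 48 y -0.058 0.058 x -0.012 0.017
-0.03 40 y -0.056 0.058 x -0.008 0.013
-0.02 47 y -0.066 0.07 x -0.01 0.016
-0.01 121 y -0.073 0.076 x -0.014 0.018
0.0 132 y -0.07 0.074 x -0.017 0.023
0.01 112 y -0.072 0.073 x -0.014 0.02
0.02 130 y -0.072 0.072 x -0.012 0.024
0.03 164 y -0.068 0.073 x -0.012 0.022
0.04 108 y -0.067 0.07 x -0.012 0.018
0.05 44 y -0.019 0.039 x -0.014 0.04
0.06 92 y -0.024 0.039 x -0.017 0.041
0.07 94 y -0.028 0.039 x -0.014 0.042
0.08 95 y -0.023 0.04 x -0.016 0.042
0.09 116 y -0.027 0.038 x -0.017 0.04
0.1 89 y -0.029 0.038 x -0.015 0.04
0.11 43 y -0.031 0.045 x -0.017 0.046
0.12 124 y -0.035 0.047 x -0.023 0.048
0.13 142 y -0.036 0.047 x -0.029 0.05
0.14 119 y -0.027 0.046 x -0.013 0.049
lens 0.42 ((451.0038757324219, -324.4651794433594), (16.948116302490234, 62.48523712158203), 88.7108383178711)
```

View pics/g2.png

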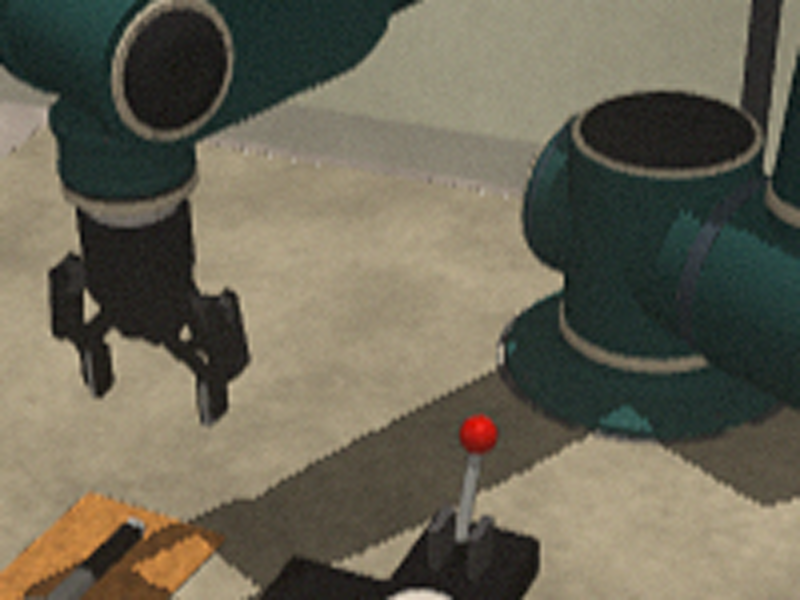

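```bash
python3 - <<'E'
from h import *
from cell import get_state,vision
T=dict(np.load("top0.npz"));S=dict(np.load("scene0.npz"))
t=lambda u,v:(190+u*.3-.35,150+v*.3-.35)
M=np.array([.5351,.0117]);a=np.radians(-2.2);G=np.array([[np.cos(a),np.sin(a)],[-np.sin(a),np.cos(a)]])
g=lambda P:((np.atleast_2d(P)[:,:2]-M)@G.T*1000).round(1)
print("cell corners nl nr fl",g(plane(T,[t(227,368),t(340,338),t(188,220)],.034)))
print("white lines near/far L, R",g(plane(T,[t(195,400),t(210,150),t(315,407),t(329,158)],.02)))
print("yellow",g(plane(T,[t(255,404),t(257,364)],.02)))
e=get_state()["ee_pos"];p=vision.grab_frame("scene");X=cloud(p);d=X-e
for z0 in np.arange(.09,.36,.03):
    m=(np.hypot(d[...,0],d[...,1])<.2)&(d[...,2]>=z0)&(d[...,2]<z0+.03)
    if m.sum():print(round(z0,2),m.sum(),"x",np.percentile(d[m][:,0],[1,99]).round(3),"y",np.percentile(d[m][:,1],[1,99]).round(3))
E
```

```text
cell corners nl nr fl [[-79.1  24.9]
 [-48.7 -68.1]
 [ 44.1  66. ]]
white lines near/far L, R [[-106.5   50.8]
 [ 108.7   52.3]
 [-106.7  -50.5]
 [ 107.4  -50.9]]
yellow [[-1.07e+02  1.00e-01]
 [-7.34e+01  5.00e-01]]
0.09 244 x [-0.015  0.046] y [-0.025  0.046]
0.12 379 x [-0.016  0.048] y [-0.034  0.045]
0.15 435 x [-0.078  0.058] y [-0.054  0.119]
0.18 911 x [-0.116  0.076] y [-0.073  0.138]
0.21 1395 x [-0.136  0.077] y [-0.078  0.142]
0.24 2294 x [-0.14   0.067] y [-0.07   0.139]
0.27 834 x [-0.176  0.019] y [-0.041  0.13 ]
0.3 1 x [-0.17 -0.17] y [0.097 0.097]
```

View pics/t2.png

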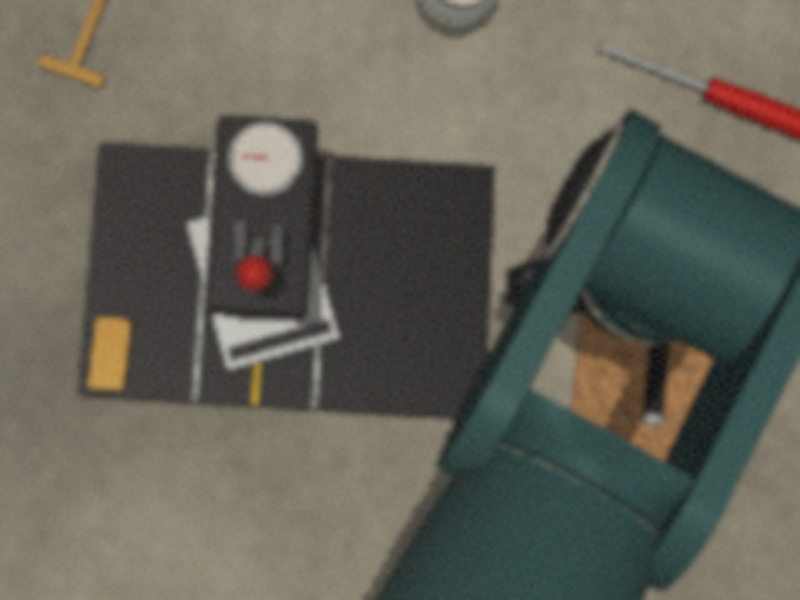

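The top view shows the lens handle on the pad, the cell unchanged at about 18° of skew, and the arm fork well clear. Next I'll go to the near right side with the fingers spread lengthwise.

Request:
{"op": "apply_moves", "data": {
  "rows": [
    [-0.13, 0.28, 0, -1],
    [-0.13, 0.28, 0, -1],
    [-0.13, 0.28, 0, -1],
    [-0.13, 0.28, 0, -1],
    [-0.13, 0.28, 0, -1],
    [-0.13, 0.28, 0, -1],
    [-0.13, 0.28, 0, -1],
    [-0.13, 0.28, 0, -1],
    [-0.13, 0.28, 0, -1],
    [-0.13, 0.28, 0, -1]
  ]
}}

```text
clock: 9.12
ee_pos: [0.4602, -0.1561, 0.2576]
tool_rot: [-180.0, -0.0, 126.3]
contact_force: [-0.4, 0.5, 1.1]
gripper_width: 0.085
grasp_force: 0.0
```

Request:
{"op": "apply_moves", "data": {
  "rows": [
    [-0.13, 0.28, 0, -1],
    [-0.13, 0.28, 0, -1],
    [-0.13, 0.28, -0.7, -1],
    [-0.13, 0.28, -0.7, -1],
    [-0.13, 0.28, -0.7, -1],
    [-0.13, 0.28, -0.7, -1],
    [-0.13, 0.28, -0.7, -1],
    [-0.13, 0.28, -0.7, -0.8],
    [0, 0, -0.3, 0],
    [0, 0, 0, 0]
  ]
}}

```text
clock: 9.95
ee_pos: [0.4285, -0.0887, 0.1209]
tool_rot: [-179.8, -0.0, 87.7]
contact_force: [0.8, 0.3, 0.0]
gripper_width: 0.0856
grasp_force: 0.0
```

```bash
cat >> h.py <<'E'
M=np.array([.5351,.0117]);_a=np.radians(-2.2);G=np.array([[np.cos(_a),np.sin(_a)],[-np.sin(_a),np.cos(_a)]])
def g(P):return ((np.atleast_2d(P)[:,:2]-M)@G.T*1000).round(1)
E
python3 - <<'E'
from h import *
from cell import get_state,vision
s=get_state();print(s["qpos"].round(1),s["ee_pos"],s["tool_rot"].round(1),g(s["ee_pos"]))
t=vision.grab_frame("top");cv2.imwrite("pics/t3.png",cv2.resize(t["image"][160:310,190:390],(800,600),interpolation=cv2.INTER_CUBIC))
E
```

```text
[-15.  -17.9 122.7  -0.   75.4 -12.7] [ 0.42852532 -0.08867586  0.12092681] [-179.8   -0.    87.7] [[-102.6 -104.4]]
```

Request:
{"op": "apply_moves", "data": {
  "rows": [
    [0, 0, -0.5, 0],
    [0, 0, -0.4, 0],
    [0, 0, -0.25, 0],
    [0, 0, -0.1, 0],
    [0, 0, 0, 0],
    [0, 0.3, 0, 0],
    [0, 0.3, 0, 0],
    [0, 0.1, 0, 0],
    [0, 0, 0, 0]
  ]
}}

```text
clock: 10.75
ee_pos: [0.4293, -0.0665, 0.0856]
tool_rot: [180.0, 0.0, 87.7]
contact_force: [-0.4, -0.2, -0.3]
gripper_width: 0.0853
grasp_force: 0.0
```

Request:
{"op": "apply_moves", "data": {
  "rows": [
    [0, 0.1, 0, 0],
    [0, 0.1, 0, 0],
    [0, 0.1, 0, 0],
    [0, 0.1, 0, 0],
    [0, 0.1, 0, 0]
  ]
}}

```text
clock: 11.17
ee_pos: [0.4291, -0.0523, 0.0852]
tool_rot: [-180.0, 0.0, 87.6]
contact_force: [-1.8, -0.2, 0.4]
gripper_width: 0.0858
grasp_force: 0.5
```

```bash
cat > look.py <<'E'
from h import *
import sys
from cell import get_state,vision
s=get_state();print(s["ee_pos"].round(4),s["tool_rot"].round(1),g(s["ee_pos"]),s["contact_force"].round(1))
t=vision.grab_frame("top");p=vision.grab_frame("scene");n=sys.argv[1]
np.savez(f"top{n}.npz",**t);np.savez(f"scene{n}.npz",**p)
A=cv2.resize(t["image"][185:285,205:325],(480,400),interpolation=cv2.INTER_CUBIC)
B=cv2.resize(p["image"][180:280,200:350],(600,400),interpolation=cv2.INTER_CUBIC)
C=np.zeros((600,800,3),np.uint8)
C[:300,:360]=cv2.resize(t["image"][185:285,205:325],(360,300),interpolation=cv2.INTER_CUBIC)
C[:,360:]=0
C=np.vstack([cv2.resize(t["image"][190:280,205:325],(400,300),interpolation=cv2.INTER_CUBIC)]*1)
D=cv2.resize(p["image"][200:290,215:335],(400,300),interpolation=cv2.INTER_CUBIC)
cv2.imwrite(f"pics/k{n}.png",np.hstack([C,D]))
# scales 3.333; top origin (205,190); scene origin (215,200)
E
python3 look.py 1
```

```text
[ 0.4291 -0.0523  0.0852] [-180.     0.    87.6] [[-103.5  -68. ]] [-1.8 -0.2  0.4]
```

View pics/k1.png

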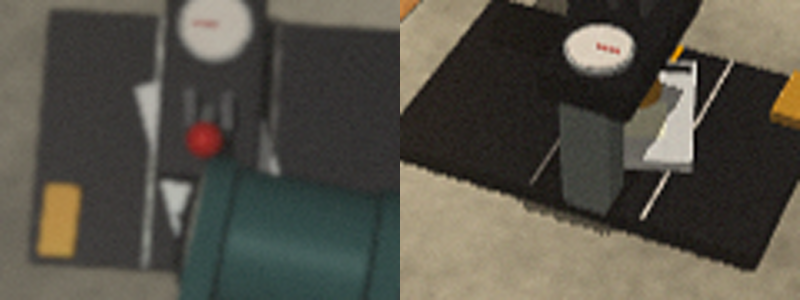

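The arm covers the near end in the top view, and the cell looks less skewed. I'll back off and measure numerically, using a rectified image of the near end that the head leaves exposed.

```bash
cat > pose.py <<'E'
from h import *
from scipy.optimize import minimize
def rect(p,z,s=.5):   # rectified top picture in gauge frame: rows = gauge x from 95 down to -105, cols = gauge y from 100 to -100
    xs=np.arange(95,-105,-s);ys=np.arange(100,-100,-s)
    Y,X=np.meshgrid(ys,xs);W=np.c_[np.c_[X.ravel(),Y.ravel()]/1000@G+M,np.full(X.size,z)]
    uv=proj(p,W).astype(np.float32)
    return cv2.remap(p["image"],uv[:,0].reshape(X.shape),uv[:,1].reshape(X.shape),cv2.INTER_LINEAR),X,Y
def cellpose(p,x0=(0,0,5),z=.034,save=None):
    I,X,Y=rect(p,z);gray=I.max(-1).astype(float);sat=I.max(-1).astype(int)-I.min(-1)
    b=((gray>105)&(sat<45)).astype(np.uint8)
    b=cv2.morphologyEx(b,cv2.MORPH_OPEN,np.ones((7,7)))
    b=cv2.morphologyEx(cv2.copyMakeBorder(b,40,40,40,40,cv2.BORDER_CONSTANT),cv2.MORPH_CLOSE,np.ones((25,25)))[40:-40,40:-40]
    S=(X<-50)&(X>-100)
    if save is not None: cv2.imwrite(save,np.hstack([I,cv2.cvtColor(b*255,cv2.COLOR_GRAY2BGR)]))
    def c(q):
        t=np.radians(q[2]);dx=X[S]-q[0];dy=Y[S]-q[1];u=dx*np.cos(t)+dy*np.sin(t);v=-dx*np.sin(t)+dy*np.cos(t)
        d=np.minimum(65-abs(u),49-abs(v));return np.abs(b[S]-1/(1+np.exp(-d/.7))).sum()
    best=min((minimize(c,np.array(x0)+[0,0,k],method="Nelder-Mead",options=dict(initial_simplex=np.array(x0)+[0,0,k]+np.array([[0,0,0],[8,0,0],[0,8,0],[0,0,6]]),maxiter=400)) for k in(-6,0,6)),key=lambda r:r.fun)
    return best.x.round(2),best.fun
if __name__=="__main__":
    import sys;print(cellpose(dict(np.load(sys.argv[1])),(0,0,float(sys.argv[2]))))
E
python3 pose.py top0.npz 15
```

```text
(array([-4.25,  0.28, 19.01]), np.float64(1771.566931511321))
```

Request:
{"op": "apply_moves", "data": {
  "rows": [
    [0, -0.3, 0, 0],
    [0, -0.8, 0, 0],
    [0, -1, 0.3, 0],
    [0, -1, 0.5, 0],
    [0, -1, 0.5, 0],
    [0, 0, 0, 0]
  ]
}}

```text
clock: 11.77
ee_pos: [0.4298, -0.1802, 0.1272]
tool_rot: [179.8, 0.1, 87.4]
contact_force: [0.0, 0.6, -0.0]
gripper_width: 0.0853
grasp_force: 0.0
```

```bash
python3 look.py 2; python3 pose.py top2.npz 10
```

```text
[ 0.4298 -0.1802  0.1272] [1.798e+02 1.000e-01 8.740e+01] [[ -97.9 -195.8]] [ 0.   0.6 -0. ]
(array([-3.72,  2.37, 18.64]), np.float64(2721.7894084080126))
```

```bash
python3 - <<'E'
from pose import *
for n in "02": print(cellpose(dict(np.load(f"top{n}.npz")),(0,0,14),save=f"pics/r{n}.png"))
a=np.vstack([cv2.imread(f"pics/r{n}.png")[200:] for n in "02"]);cv2.imwrite("pics/rr.png",a);print(a.shape)
E
```

```text
(array([-4.25,  0.28, 19.01]), np.float64(1771.5669315039481))
(array([-3.72,  2.37, 18.64]), np.float64(2721.789408415444))
(400, 800, 3)
```

View pics/rr.png

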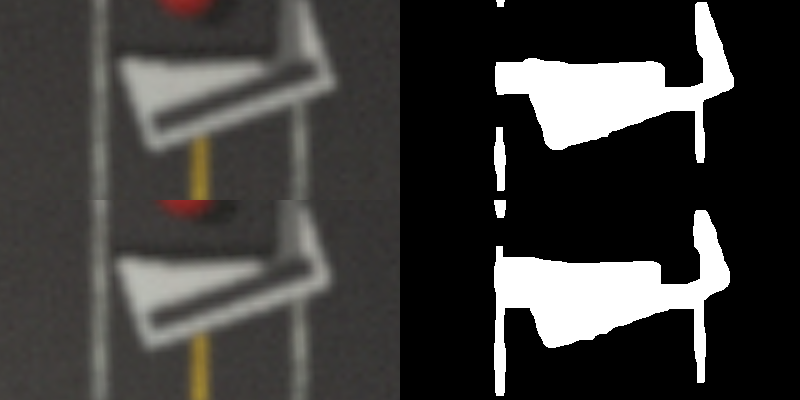

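The rectified views put the near-right corner at (335,85) before and (331,85) after. The tap only grazed it with the rounded end of the finger, so the finger has to reach further along x. First I'll check the clearance between fork and knob from the saved cloud.

```bash
python3 - <<'E'
from h import *
p=dict(np.load("scene1.npz"));X=cloud(p);Gx=np.dstack([(X[...,0]-M[0]),(X[...,1]-M[1])])@G.T*1000
ax=np.array([-103.5,-68.])
z=X[...,2]*1000
for z0 in range(150,330,15):
    m=(z>=z0)&(z<z0+15)&(Gx[...,0]<-43)&(Gx[...,0]>-220)&(abs(Gx[...,1]+30)<130)
    if m.sum()>3:
        d=Gx[m]-ax;print(z0,m.sum(),"ahead",np.percentile(d[:,0],[50,95,100]).round(),"lat",np.percentile(d[:,1],[0,5,95,100]).round())
k=(z>225)&(z<260)&(np.hypot(Gx[...,0]+28,Gx[...,1])<22)&(p["image"][...,2]>120)&(p["image"][...,1]<70)
print("knob",k.sum(),np.percentile(Gx[k],[2,50,98],axis=0),np.percentile(z[k],[2,98]))
E
```

```text
150 86 ahead [34. 40. 60.] lat [-28. -22.  32.  87.]
165 95 ahead [33. 39. 41.] lat [-27. -21.  32.  34.]
180 74 ahead [31. 36. 40.] lat [-28. -22.  29.  32.]
195 78 ahead [41. 46. 48.] lat [-34. -27.  45.  46.]
210 135 ahead [37. 46. 50.] lat [-34. -27.  44.  46.]
225 132 ahead [37. 45. 48.] lat [-34. -27.  42.  45.]
240 176 ahead [37. 47. 50.] lat [-50. -30.  65.  70.]
255 126 ahead [28. 46. 49.] lat [-68. -53.  73.  75.]
270 189 ahead [40. 55. 59.] lat [-72. -61.  77.  80.]
285 301 ahead [43. 57. 60.] lat [-73. -61.  81.  84.]
300 386 ahead [43. 55. 60.] lat [-74. -60.  82.  86.]
315 496 ahead [40. 56. 60.] lat [-72. -60.  81.  87.]
knob 50 [[-31.00974412  -8.4633183 ]
 [-17.01659014   2.7694855 ]
 [ -9.30915747  11.60456904]] [242.89766708 254.81602957]
```

Request:
{"op": "apply_moves", "data": {
  "rows": [
    [0.05, 0.7, 0, 0],
    [0.05, 0.8, -0.3, 0],
    [0.05, 0.8, -0.5, 0],
    [0.05, 0.6, -0.4, 0],
    [0.05, 0.2, -0.1, 0],
    [0, 0, 0, 0]
  ]
}}

```text
clock: 12.37
ee_pos: [0.4362, -0.0811, 0.084]
tool_rot: [-179.9, -0.0, 87.7]
contact_force: [-0.5, -0.4, 0.3]
gripper_width: 0.0851
grasp_force: 0.0
```

Request:
{"op": "apply_moves", "data": {
  "rows": [
    [0.01, 0.25, 0, 0],
    [0.01, 0.2, 0, 0],
    [0.01, 0.15, 0, 0],
    [0, 0.1, 0, 0],
    [0, 0.1, 0, 0],
    [0, 0, 0, 0]
  ]
}}

```text
clock: 12.87
ee_pos: [0.4376, -0.0583, 0.0854]
tool_rot: [180.0, 0.0, 87.6]
contact_force: [0.5, 0.9, -0.0]
gripper_width: 0.0852
grasp_force: 0.0
```

```bash
python3 -c "
from h import *
from cell import get_state
s=get_state();print(g(s['ee_pos']),s['ee_pos'])"
```

```text
[[-94.7 -73.6]] [ 0.43761516 -0.05825455  0.08542465]
```

Request:
{"op": "apply_moves", "data": {
  "rows": [
    [0, 0.1, 0, 0],
    [0, 0.1, 0, 0],
    [0, 0.08, 0, 0],
    [0, 0, 0, 0]
  ]
}}

```text
clock: 13.2
ee_pos: [0.4375, -0.0497, 0.0851]
tool_rot: [-180.0, -0.0, 87.6]
contact_force: [-0.1, -0.0, -0.1]
gripper_width: 0.0852
grasp_force: 0.0
```

Request:
{"op": "apply_moves", "data": {
  "rows": [
    [0, -0.3, 0, 0],
    [0, -0.8, 0, 0],
    [0, -1, 0.3, 0],
    [0, -1, 0.5, 0],
    [0, -1, 0.5, 0],
    [0, -0.5, 0.5, 0]
  ]
}}

```text
clock: 13.7
ee_pos: [0.4371, -0.1912, 0.14]
tool_rot: [180.0, 0.0, 87.5]
contact_force: [1.3, 1.0, 0.8]
gripper_width: 0.0857
grasp_force: 0.0
```

```bash
cat > pose.py <<'E'
from h import *
def rect(p,z,s=.5):   # rows = gauge x from 95 down, cols = gauge y from 100 down
    xs=np.arange(95,-105,-s);ys=np.arange(100,-100,-s)
    Y,X=np.meshgrid(ys,xs);W=np.c_[np.c_[X.ravel(),Y.ravel()]/1000@G+M,np.full(X.size,z)]
    uv=proj(p,W).astype(np.float32)
    return cv2.remap(p["image"],uv[:,0].reshape(X.shape),uv[:,1].reshape(X.shape),cv2.INTER_LINEAR)
def cellpose(p,th0):
    """Edge-matched pose of the cell from its exposed near end: mean brightness step across the outline, head side ignored."""
    from scipy.optimize import minimize
    I=rect(p,.034).max(-1).astype(np.float32);u=np.linspace(-64,-22,60);v=np.linspace(-46,46,120)
    def samp(x,y): return cv2.remap(I,((100-y)*2).astype(np.float32)[None],((95-x)*2).astype(np.float32)[None],cv2.INTER_LINEAR,borderMode=cv2.BORDER_REPLICATE)[0]
    def step(q,U,V,nu,nv):
        t=np.radians(q[2]);f=lambda U,V:(q[0]+U*np.cos(t)-V*np.sin(t),q[1]+U*np.sin(t)+V*np.cos(t))
        k=2.2;xi,yi=f(U-nu*k,V-nv*k);xo,yo=f(U+nu*k,V+nv*k);x,_=f(U,V)
        w=(x<-49)
        return ((samp(xi,yi)-samp(xo,yo))*w).sum()/max(w.sum(),1), w.sum()
    def c(q):
        a,_=step(q,np.full_like(v,-65),v,-1,0);b,nb=step(q,u,np.full_like(u,49),0,1);r,nr=step(q,u,np.full_like(u,-49),0,-1)
        return -(a+b*(nb>3)+.6*r*(nr>3))
    best=None
    for x in range(-24,25,3):
        for y in range(-14,15,2):
            for th in np.arange(th0-8,th0+9,2.):
                val=c((x,y,th))
                if best is None or val<best[0]:best=(val,(x,y,th))
    r=minimize(c,best[1],method="Nelder-Mead",options=dict(initial_simplex=np.array(best[1])+np.array([[0,0,0],[1.5,0,0],[0,1.5,0],[0,0,1.5]])))
    return r.x.round(2),round(r.fun,1)
if __name__=="__main__":
    import sys;print(cellpose(dict(np.load(sys.argv[1])),float(sys.argv[2])))
E
python3 pose.py top0.npz 16; python3 pose.py top2.npz 16;python3 look.py 3; python3 pose.py top3.npz 12
```

```text
(array([13.4 ,  6.29, 19.53]), np.float64(-125.7))
(array([14.65,  6.64, 18.42]), np.float64(-131.4))
[ 0.4371 -0.1912  0.14  ] [180.    0.   87.5] [[ -90.1 -206.5]] [1.3 1.  0.8]
(array([ 0.63,  8.47, 12.65]), np.float64(-116.4))
```

```bash
python3 - <<'E'
s=open("pose.py").read()
s=s.replace("return ((samp(xi,yi)-samp(xo,yo))*w)","o=np.max([samp(*f(U+nu*d,V+nv*d)) for d in ((2.2,6,10,13) if nu else (2.2,))],0)\n        return ((samp(xi,yi)-o)*w)")
open("pose.py","w").write(s)
E
python3 pose.py top0.npz 16; python3 pose.py top2.npz 16; python3 pose.py top3.npz 12
python3 -c "
from pose import *
I=rect(dict(np.load('top3.npz')),.034)[190:];cv2.imwrite('pics/r3.png',cv2.resize(I,(800,420),interpolation=cv2.INTER_CUBIC))"
```

```text
(array([-3.29, -0.13, 18.35]), np.float64(-113.2))
(array([-2.11,  1.68, 18.38]), np.float64(-117.6))
(array([ 0.58,  8.47, 12.68]), np.float64(-114.8))
```

View pics/r3.png

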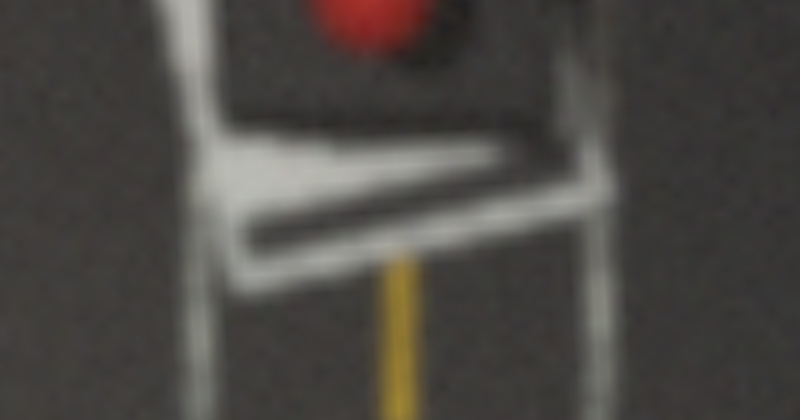

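The picture shows the near edge running from (235,293) to (612,197): about 14° of skew, with the near-right corner now at y ≈ -53. Next is the far left edge.

Request:
{"op": "apply_moves", "data": {
  "rows": [
    [0.2, 0.4, 0.9, 1],
    [0.2, 0.4, 0.9, 1],
    [0.2, 0.4, 0.9, 1],
    [0.2, 0.4, 0.9, 1],
    [0.2, 0.4, 0.9, 1],
    [0.2, 0.4, 0.9, 1],
    [0.2, 0.4, 0.9, 1],
    [0.2, 0.4, 0.9, 1],
    [0.4, 1, 0, 1],
    [0.4, 1, 0, 1]
  ]
}}

```text
clock: 14.63
ee_pos: [0.5099, -0.0312, 0.3564]
tool_rot: [179.9, 0.1, 137.8]
contact_force: [0.5, -0.1, 0.5]
gripper_width: 0.0857
grasp_force: 0.0
```

Request:
{"op": "apply_moves", "data": {
  "rows": [
    [0.45, 1, 0, 1],
    [0.45, 1, 0, 1],
    [0.45, 1, 0, 1],
    [0.45, 1, 0, 1],
    [0.45, 1, 0, 1],
    [0.45, 1, 0, 1],
    [0, 0.16, -0.5, 1],
    [0, 0, -1, 1],
    [0, 0, -1, 0],
    [0, 0, -1, 0]
  ]
}}

```text
clock: 15.47
ee_pos: [0.5902, 0.1533, 0.248]
tool_rot: [-180.0, -0.0, 177.7]
contact_force: [1.3, 0.2, -0.8]
gripper_width: 0.0854
grasp_force: 0.0
```

Request:
{"op": "apply_moves", "data": {
  "rows": [
    [0, 0, -0.9, 0],
    [0, 0, -0.9, 0],
    [0, 0, -0.9, 0],
    [0, 0, 0, 0],
    [0, 0, 0, 0]
  ]
}}

```text
clock: 15.88
ee_pos: [0.5899, 0.1528, 0.168]
tool_rot: [-180.0, -0.2, 177.6]
contact_force: [0.1, -0.3, 0.3]
gripper_width: 0.0851
grasp_force: 0.0
```

```bash
cat > st.py <<'E'
from h import *
from cell import get_state
s=get_state();print(g(s['ee_pos']),s['ee_pos'].round(4),s["tool_rot"].round(1),s["qpos"].round(1),s["contact_force"].round(1))
E
python3 st.py
```

```text
[[ 49.3 143.1]] [0.5899 0.1528 0.168 ] [-180.    -0.2  177.6] [ 12.1   2.6  99.7   0.   77.9 -75.5] [ 0.1 -0.3  0.3]
```

Request:
{"op": "apply_moves", "data": {
  "rows": [
    [0, 0, -0.8, 0],
    [0, 0, -0.8, 0],
    [0, 0, -0.7, 0],
    [0, 0, -0.4, 0],
    [0, 0, -0.15, 0],
    [0, 0, 0, 0]
  ]
}}

```text
clock: 16.38
ee_pos: [0.5908, 0.1528, 0.0842]
tool_rot: [180.0, 0.0, 177.6]
contact_force: [0.1, 0.6, -0.5]
gripper_width: 0.0856
grasp_force: 0.0
```

Request:
{"op": "apply_moves", "data": {
  "rows": [
    [0, -0.2, 0, 0],
    [-0.01, -0.15, 0, 0],
    [-0.01, -0.15, 0, 0],
    [-0.01, -0.15, 0, 0],
    [0, -0.1, 0, 0],
    [0, -0.1, 0, 0]
  ]
}}

```text
clock: 16.88
ee_pos: [0.59, 0.1269, 0.0844]
tool_rot: [180.0, 0.1, 177.6]
contact_force: [1.1, 2.2, 4.1]
gripper_width: 0.0856
grasp_force: 1.9
```

```bash
python3 st.py
```

```text
[[ 50.4 117.2]] [0.59   0.1269 0.0844] [1.800e+02 1.000e-01 1.776e+02] [  9.7   6.2 104.2   0.   69.5 -77.8] [1.1 2.2 4.1]
```

Request:
{"op": "apply_moves", "data": {
  "rows": [
    [0, 0, 0, 0],
    [0, 0, 0, 0],
    [0, 0, 0, 0]
  ]
}}

```text
clock: 17.13
ee_pos: [0.5896, 0.1272, 0.0836]
tool_rot: [-180.0, -0.0, 177.6]
contact_force: [1.5, 0.3, 0.2]
gripper_width: 0.0854
grasp_force: 0.4
```

```bash
python3 look.py 4; python3 - <<'E'
from h import *
p=dict(np.load("scene4.npz"));X=cloud(p);Gx=np.dstack([(X[...,0]-M[0]),(X[...,1]-M[1])])@G.T*1000;z=X[...,2]*1000
m=(abs(Gx[...,0]-49)<22)&(Gx[...,1]>40)&(Gx[...,1]<100)&(z>10)&(z<80)
b=p["image"].max(-1)
for r in range(40,100,5):
    k=m&(Gx[...,1]>=r)&(Gx[...,1]<r+5)
    if k.sum():print(r,k.sum(),np.percentile(z[k],[0,25,50,75,100]).round(),np.percentile(b[k],[10,50,90]))
# cell top plane heights
k=(Gx[...,0]>-40)&(Gx[...,0]<60)&(Gx[...,1]>20)&(Gx[...,1]<75)&(b>130)&(z<45)
A=np.c_[Gx[k],np.ones(k.sum())];c=np.linalg.lstsq(A,z[k],rcond=None)[0];print("plane",k.sum(),c.round(4),np.std(z[k]-A@c))
E
```

```text
[0.5896 0.1272 0.0836] [-180.    -0.   177.6] [[ 50.  117.5]] [1.5 0.3 0.2]
40 22 [18. 20. 32. 34. 78.] [ 21.1  96.  106.7]
45 25 [19. 22. 32. 35. 75.] [ 37.4  99.  106. ]
50 30 [15. 22. 30. 34. 79.] [ 28.7  81.5 106.2]
55 31 [17. 21. 32. 76. 79.] [ 22.  27. 104.]
60 38 [16. 21. 52. 73. 80.] [19.  26.  57.4]
65 31 [17. 25. 56. 74. 79.] [21. 28. 50.]
70 53 [16. 24. 40. 59. 79.] [22.2 28.  87.8]
75 36 [16. 19. 22. 49. 77.] [20.5 24.  28.5]
80 22 [16. 18. 19. 20. 76.] [20.  23.5 27.9]
85 22 [16. 19. 20. 21. 23.] [19.2 25.5 29. ]
90 19 [16. 18. 19. 21. 23.] [20.8 25.  31.2]
95 20 [15. 19. 20. 21. 22.] [21.  25.  27.1]
plane 18 [ 0.0442  0.2766 21.6903] 1.8128298492454464
```

Request:
{"op": "apply_moves", "data": {
  "rows": [
    [0, -0.08, 0, 0],
    [0, -0.07, 0, 0],
    [-0.01, -0.07, 0, 0],
    [0, -0.05, 0, 0],
    [0, 0, 0, 0]
  ]
}}

```text
clock: 17.65
ee_pos: [0.5893, 0.1188, 0.0836]
tool_rot: [-180.0, -0.0, 177.6]
contact_force: [-0.4, 0.3, 0.2]
gripper_width: 0.0854
grasp_force: 0.1
```

```bash
python3 st.py
```

```text
[[ 50.  109.1]] [0.5893 0.1188 0.0836] [-180.    -0.   177.6] [  9.    6.  104.5  -0.   69.5 -78.6] [-0.4  0.3  0.2]
```

Request:
{"op": "apply_moves", "data": {
  "rows": [
    [0, 0.3, 0, 0],
    [0, 0.8, 0, 0],
    [0, 0, 1, -1],
    [0, 0, 1, -1],
    [0, 0, 1, -1],
    [0, 0, 1, -1],
    [0, 0, 1, -1],
    [0, 0, 1, -1],
    [0, 0, 1, -1],
    [0, 0, 1, -1]
  ]
}}

```text
clock: 18.48
ee_pos: [0.589, 0.1527, 0.3252]
tool_rot: [180.0, -0.0, 137.3]
contact_force: [0.1, -0.1, 0.3]
gripper_width: 0.0851
grasp_force: 0.0
```

Request:
{"op": "apply_moves", "data": {
  "rows": [
    [-0.4, -0.6, 0.9, -1],
    [-0.5, -1, 0, -1],
    [-0.5, -1, 0, -1],
    [-0.5, -1, 0, -1],
    [-0.5, -1, 0, -1],
    [-0.5, -1, 0, -1],
    [-0.5, -1, 0, -1],
    [-0.5, -1, 0, -1],
    [-0.5, -1, 0, -1],
    [-0.5, -1, 0, -1]
  ]
}}

```text
clock: 19.32
ee_pos: [0.4415, -0.1366, 0.3508]
tool_rot: [180.0, 0.0, 87.3]
contact_force: [0.2, 0.1, 0.6]
gripper_width: 0.0857
grasp_force: 0.0
```

Request:
{"op": "apply_moves", "data": {
  "rows": [
    [0, -1, -0.8, 0],
    [0, -1, -1, 0],
    [0, 0, -1, 0],
    [0, 0, -1, 0],
    [0, 0, -1, 0],
    [0, 0, -1, 0],
    [0, 0, 0, 0]
  ]
}}

```text
clock: 19.9
ee_pos: [0.4408, -0.1941, 0.1717]
tool_rot: [-179.6, -0.2, 87.6]
contact_force: [-0.4, 1.1, -1.4]
gripper_width: 0.0857
grasp_force: 0.0
```

```bash
python3 look.py 5; for t in 0 4 8; do python3 pose.py top5.npz $t; done; python3 st.py
```

```text
[ 0.4408 -0.1941  0.1717] [-179.6   -0.2   87.6] [[ -86.4 -209.3]] [-0.4  1.1 -1.4]
(array([-6.03, -1.76,  7.07]), np.float64(-141.5))
(array([-6.03, -1.76,  7.07]), np.float64(-141.5))
(array([-6.03, -1.76,  7.07]), np.float64(-141.5))
[[ -84.7 -210.1]] [ 0.4424 -0.195   0.1776] [-179.9   -0.    87.6] [-26.8 -14.3 114.3   0.   80.  -24.4] [1.1 0.1 1. ]
```

Request:
{"op": "apply_moves", "data": {
  "rows": [
    [-0.1, 0.8, -0.5, 0],
    [-0.1, 0.9, -0.7, 0],
    [-0.1, 0.9, -0.7, 0],
    [0, 0.8, -0.7, 0],
    [0, 0.3, -0.4, 0],
    [0, 0, -0.08, 0],
    [0, 0, 0, 0],
    [0.01, 0.3, 0, 0],
    [0.01, 0.3, 0, 0],
    [0, 0, 0, 0]
  ]
}}

```text
clock: 20.83
ee_pos: [0.4345, -0.0657, 0.086]
tool_rot: [179.9, -0.0, 87.5]
contact_force: [0.3, -0.3, -1.0]
gripper_width: 0.0856
grasp_force: 0.0
```

```bash
python3 st.py
```

```text
[[-97.5 -81.2]] [ 0.4345 -0.0657  0.086 ] [179.9  -0.   87.5] [-11.9 -15.4 124.3   0.   71.   -9.5] [ 0.3 -0.3 -1. ]
```

Push to axis y −61.5 (19.7 mm), then back off and measure.

Request:
{"op": "apply_moves", "data": {
  "rows": [
    [0.01, 0.2, 0, 0],
    [0.01, 0.15, 0, 0],
    [0, 0.1, 0, 0],
    [0, 0.1, 0, 0],
    [0, 0.07, 0, 0],
    [0, 0.04, 0, 0],
    [0, 0, 0, 0]
  ]
}}

```text
clock: 21.42
ee_pos: [0.4345, -0.0464, 0.0848]
tool_rot: [-180.0, -0.0, 87.6]
contact_force: [-0.2, 0.1, -0.3]
gripper_width: 0.0852
grasp_force: 0.0
```

```bash
python3 st.py
```

```text
[[-98.3 -61.9]] [ 0.4345 -0.0464  0.0848] [-180.    -0.    87.6] [ -9.4 -15.7 124.6   0.   71.1  -7. ] [-0.2  0.1 -0.3]
```

Request:
{"op": "apply_moves", "data": {
  "rows": [
    [0, -0.3, 0, 0],
    [0, -0.8, 0, 0],
    [0, -1, 0.6, 0],
    [0, -1, 0.8, 0],
    [0, -1, 0.8, 0],
    [0, -0.5, 0.8, 0]
  ]
}}

```text
clock: 21.92
ee_pos: [0.4339, -0.1877, 0.1759]
tool_rot: [-180.0, 0.0, 87.5]
contact_force: [0.7, 0.7, 0.7]
gripper_width: 0.0852
grasp_force: 0.0
```

```bash
python3 look.py 6; python3 pose.py top6.npz 3; python3 - <<'E'
from pose import *
# independent check: edge transitions along rectified rows/cols
I=rect(dict(np.load("top6.npz")),.034).max(-1).astype(float)
for x in(-52,-55,-58,-61,-64): 
    r=I[int((95-x)*2)-1:int((95-x)*2)+2].mean(0); print(x,"bright y>90:",[ (100-a/2) for a in np.where(np.diff((r>95).astype(int)))[0]])
for y in(40,20,-20,-40):
    c=I[:,int((100-y)*2)-1:int((100-y)*2)+2].mean(1);print(y,[95-a/2 for a in np.where(np.diff((c>95).astype(int)))[0] if 95-a/2<-48])
E
```

```text
[ 0.4339 -0.1877  0.1759] [-180.     0.    87.5] [[ -93.4 -203.1]] [0.7 0.7 0.7]
(array([-4.35,  3.78,  4.25]), np.float64(-115.2))
-52 bright y>90: [np.float64(54.0), np.float64(-16.0), np.float64(-42.0), np.float64(-51.5)]
-55 bright y>90: [np.float64(53.5), np.float64(31.5), np.float64(-42.0), np.float64(-52.0)]
-58 bright y>90: [np.float64(53.5), np.float64(40.5), np.float64(-36.5), np.float64(-52.0)]
-61 bright y>90: [np.float64(54.0), np.float64(40.0), np.float64(9.0), np.float64(-52.0)]
-64 bright y>90: [np.float64(54.0), np.float64(-52.0)]
40 [np.float64(-57.0), np.float64(-57.5), np.float64(-73.5)]
20 [np.float64(-54.0), np.float64(-61.5), np.float64(-72.5)]
-20 [np.float64(-51.5), np.float64(-58.5), np.float64(-69.0)]
-40 [np.float64(-50.0), np.float64(-57.0), np.float64(-67.5)]
```

Request:
{"op": "apply_moves", "data": {
  "rows": [
    [0.2, 0.3, 0.75, 1],
    [0.2, 0.3, 0.75, 1],
    [0.2, 0.3, 0.75, 1],
    [0.2, 0.3, 0.75, 1],
    [0.2, 0.3, 0.75, 1],
    [0.2, 0.3, 0.75, 1],
    [0.2, 0.3, 0.75, 1],
    [0.2, 0.3, 0.75, 1],
    [0.45, 1, 0, 1],
    [0.45, 1, 0, 1]
  ]
}}

```text
clock: 22.85
ee_pos: [0.51, -0.0524, 0.3559]
tool_rot: [179.9, 0.1, 137.7]
contact_force: [0.5, -0.3, 0.5]
gripper_width: 0.0854
grasp_force: 0.0
```

Request:
{"op": "apply_moves", "data": {
  "rows": [
    [0.45, 1, 0, 1],
    [0.45, 1, 0, 1],
    [0.45, 1, 0, 1],
    [0.45, 1, 0, 1],
    [0.45, 1, 0, 1],
    [0.45, 1, 0, 1],
    [0, 0.45, -0.5, 1],
    [0, 0, -1, 1],
    [0, 0, -1, 0],
    [0, 0, -1, 0]
  ]
}}

```text
clock: 23.68
ee_pos: [0.5905, 0.141, 0.2479]
tool_rot: [-180.0, -0.0, 177.7]
contact_force: [-0.2, 0.6, -0.6]
gripper_width: 0.085
grasp_force: 0.0
```

Request:
{"op": "apply_moves", "data": {
  "rows": [
    [0, 0, -1, 0],
    [0, 0, -1, 0],
    [0, 0, -1, 0],
    [0, 0, -1, 0],
    [0, 0, -0.8, 0],
    [0, 0, -0.5, 0],
    [0, 0, -0.2, 0],
    [0, 0, 0, 0],
    [0, 0, 0, 0]
  ]
}}

```text
clock: 24.43
ee_pos: [0.5908, 0.1408, 0.0853]
tool_rot: [180.0, 0.0, 177.6]
contact_force: [0.9, -0.3, 0.4]
gripper_width: 0.0853
grasp_force: 0.0
```

```bash
python3 st.py
```

```text
[[ 50.7 131.1]] [0.5908 0.1408 0.0853] [180.    0.  177.6] [ 11.    6.7 103.7   0.   69.7 -76.6] [ 0.9 -0.3  0.4]
```

Request:
{"op": "apply_moves", "data": {
  "rows": [
    [-0.01, -0.2, -0.06, 0],
    [-0.01, -0.15, 0, 0],
    [0, -0.12, 0, 0],
    [-0.01, -0.1, 0, 0],
    [0, -0.08, 0, 0],
    [0, -0.07, 0, 0],
    [0, -0.05, 0, 0],
    [0, 0, 0, 0]
  ]
}}

```text
clock: 25.1
ee_pos: [0.5898, 0.1179, 0.0833]
tool_rot: [180.0, 0.0, 177.6]
contact_force: [0.3, 0.0, 0.1]
gripper_width: 0.0857
grasp_force: 0.2
```

```bash
python3 st.py;python3 look.py 7; python3 - <<'E'
from h import *
# bracket: knuckle vs head gap in scene cloud
p=dict(np.load("scene7.npz"));X=cloud(p);Gx=np.dstack([(X[...,0]-M[0]),(X[...,1]-M[1])])@G.T*1000;z=X[...,2]*1000
for z0 in(100,110,120,127,134,145):
    k=(z>=z0)&(z<z0+8)&(abs(Gx[...,0]-50)<40)&(Gx[...,1]>20)&(Gx[...,1]<80)
    print(z0,np.sort(Gx[k][:,1]).round()[:: max(1,k.sum()//25)])
E
```

```text
[[ 50.6 108.2]] [0.5898 0.1179 0.0833] [180.    0.  177.6] [  8.9   6.1 104.5   0.   69.4 -78.7] [0.3 0.  0.1]
[0.5898 0.1179 0.0833] [180.    0.  177.6] [[ 50.6 108.2]] [0.3 0.  0.1]
100 [38. 38. 39. 40. 41. 41. 42. 45. 45. 45. 46. 49. 50. 78. 78. 80.]
110 [41. 41. 43. 46. 47. 49. 49. 50. 51. 52. 53. 54. 54. 56. 56. 59. 59. 64.
 68. 69. 70. 71. 73. 74. 75. 76. 77. 77. 78. 80.]
120 [38. 38. 38. 39. 39. 39. 39. 40. 42. 43. 43. 44. 46. 46. 47. 48. 49. 50.
 51. 52. 52. 52. 55. 58. 59. 60. 61. 64. 64. 66. 68. 71. 74. 77.]
127 [37. 38. 38. 39. 39. 39. 39. 39. 39. 39. 39. 39. 39. 39. 39. 39. 39. 40.
 40. 40. 40. 40. 40. 43. 44. 44. 46. 46. 46. 46. 47. 48. 49. 49. 50. 50.
 51. 55. 57. 70. 71. 74. 76.]
134 [38. 38. 38. 38. 38. 39. 39. 39. 39. 39. 39. 39. 39. 39. 39. 39. 39. 39.
 39. 39. 39. 40. 40. 40. 40. 40. 40. 41.]
145 [21. 22. 29. 31. 34. 35. 36. 36. 36. 36. 37. 37. 38. 38. 38. 39. 39. 39.
 39. 39. 39. 39. 39. 40. 40. 40. 78. 79.]
```

Request:
{"op": "apply_moves", "data": {
  "rows": [
    [0, -0.02, 0, 0],
    [0, -0.02, 0, 0],
    [0, 0, 0, 0]
  ]
}}

```text
clock: 25.45
ee_pos: [0.5897, 0.1177, 0.0832]
tool_rot: [179.9, 0.0, 177.6]
contact_force: [0.1, 13.2, 0.7]
gripper_width: 0.0856
grasp_force: 0.4
```

Request:
{"op": "apply_moves", "data": {
  "rows": [
    [0, 0.3, 0, 0],
    [0, 0.8, 0, 0],
    [0, 0, 1, -1],
    [0, 0, 1, -1],
    [0, 0, 1, -1],
    [0, 0, 1, -1],
    [0, 0, 1, -1],
    [0, 0, 1, -1],
    [0, 0, 1, -1],
    [0, 0, 1, -1]
  ]
}}

```text
clock: 26.28
ee_pos: [0.5894, 0.1499, 0.3245]
tool_rot: [-180.0, 0.0, 137.3]
contact_force: [0.9, -0.2, -0.2]
gripper_width: 0.0856
grasp_force: 0.0
```

Request:
{"op": "apply_moves", "data": {
  "rows": [
    [-0.4, -0.6, 0.9, -1],
    [-0.5, -1, 0, -1],
    [-0.5, -1, 0, -1],
    [-0.5, -1, 0, -1],
    [-0.5, -1, 0, -1],
    [-0.5, -1, 0, -1],
    [-0.5, -1, 0, -1],
    [-0.5, -1, 0, -1],
    [-0.5, -1, 0, -1],
    [-0.5, -1, 0, -1]
  ]
}}

```text
clock: 27.12
ee_pos: [0.4417, -0.1393, 0.3501]
tool_rot: [180.0, 0.0, 87.3]
contact_force: [-0.1, 0.3, -1.5]
gripper_width: 0.0854
grasp_force: 0.0
```

Request:
{"op": "apply_moves", "data": {
  "rows": [
    [0, -1, -0.8, 0],
    [0, -1, -1, 0],
    [0, 0, -1, 0],
    [0, 0, -1, 0],
    [0, 0, -1, 0],
    [0, 0, -1, 0],
    [0, 0, 0, 0]
  ]
}}

```text
clock: 27.7
ee_pos: [0.4409, -0.1968, 0.1709]
tool_rot: [-179.6, -0.2, 87.6]
contact_force: [-0.6, -0.5, -0.4]
gripper_width: 0.0854
grasp_force: 0.0
```

```bash
cat > ck.py <<'E'
from pose import *
import sys
n=sys.argv[1];t=dict(np.load(f"top{n}.npz"));print(cellpose(t,1))
I=rect(t,.034).max(-1).astype(float)
ys=np.r_[np.arange(40,8,-2),np.arange(-8,-42,-2)];xs=[]
for y in ys:  # sub-pixel near edge: last crossing of level 85 from bright to dark
    c=I[:,int((100-y)*2)-2:int((100-y)*2)+3].mean(1);i=[a for a in range(310,375) if c[a]>=85>c[a+1]][-1]
    xs.append(95-(i+(c[i]-85)/(c[i]-c[i+1]))/2)
k=np.polyfit(ys,xs,1);r=xs-np.polyval(k,ys);k=np.polyfit(ys[abs(r)<1],np.array(xs)[abs(r)<1],1)
print("near edge angle",-np.degrees(np.arctan(k[0])),"x",k[1],"res",np.std(r))
E
python3 look.py 8; python3 ck.py 8; python3 ck.py 6; python3 ck.py 5; python3 st.py
```

```text
[ 0.4409 -0.1968  0.1709] [-179.6   -0.2   87.6] [[ -86.1 -212. ]] [-0.6 -0.5 -0.4]
(array([-4.99,  1.78,  3.36]), np.float64(-121.3))
near edge angle 3.2054129359560033 x -72.39078775095423 res 0.13052790960577634
(array([-4.35,  3.78,  4.25]), np.float64(-115.2))
near edge angle 4.526956389483145 x -71.6140584401396 res 0.11418132587795735
(array([-6.1 , -1.73,  7.11]), np.float64(-141.5))
near edge angle 6.554323866467229 x -73.87667300586088 res 0.5538767112300267
[[ -84.4 -212.7]] [ 0.4426 -0.1976  0.1769] [-179.9   -0.    87.6] [-27.1 -14.1 114.2  -0.   79.9 -24.6] [0.5 0.3 1.3]
```

Request:
{"op": "apply_moves", "data": {
  "rows": [
    [0, 0.2, 1, 0],
    [0, 0.2, 1, 0],
    [0, 0.2, 1, 0],
    [0, 0.2, 1, 0],
    [0, 0.2, 1, 0],
    [0, 0.2, 1, 0],
    [0, 1, 0, 0],
    [0, 1, 0, 0],
    [0, 1, 0, 0],
    [0, 1, 0, 0]
  ]
}}

```text
clock: 28.63
ee_pos: [0.4422, -0.0404, 0.3598]
tool_rot: [179.8, 0.0, 87.5]
contact_force: [0.6, -0.4, -0.2]
gripper_width: 0.0853
grasp_force: 0.0
```

Request:
{"op": "apply_moves", "data": {
  "rows": [
    [0, 1, 0, 0],
    [0, 1, 0, 0],
    [0, 1, 0, 0],
    [0, 1, 0, 0],
    [0, 0.56, -0.3, 0],
    [0, 0, -1, 0],
    [0, 0, -1, 0],
    [0, 0, -1, 0],
    [0, 0, -1, 0],
    [0, 0, -1, 0]
  ]
}}

```text
clock: 29.47
ee_pos: [0.4431, 0.0953, 0.1993]
tool_rot: [179.8, -0.0, 87.6]
contact_force: [0.3, -0.1, 0.9]
gripper_width: 0.0853
grasp_force: 0.0
```

Request:
{"op": "apply_moves", "data": {
  "rows": [
    [0, 0, -0.8, 0],
    [0, 0, -0.8, 0],
    [0, 0, -0.6, 0],
    [0, 0, 0, 0],
    [0, 0, 0, 0]
  ]
}}

```text
clock: 29.88
ee_pos: [0.4432, 0.0952, 0.1335]
tool_rot: [179.9, -0.0, 87.6]
contact_force: [-0.0, -0.2, 0.6]
gripper_width: 0.0855
grasp_force: 0.0
```

```bash
python3 st.py
```

```text
[[-95.   79.9]] [0.4432 0.0952 0.1335] [179.9  -0.   87.6] [  8.9 -16.5 120.3  -0.   76.1  11.3] [-0.  -0.2  0.6]
```

Request:
{"op": "apply_moves", "data": {
  "rows": [
    [0, 0, -0.7, 0],
    [0, 0, -0.5, 0],
    [0, 0, -0.3, 0],
    [0, 0, -0.1, 0],
    [0, -0.3, 0, 0],
    [-0.02, -0.16, 0, 0],
    [0, 0, 0, 0]
  ]
}}

```text
clock: 30.47
ee_pos: [0.4425, 0.0803, 0.0848]
tool_rot: [179.9, -0.0, 87.5]
contact_force: [-0.1, -0.6, -0.2]
gripper_width: 0.0857
grasp_force: 0.0
```

Request:
{"op": "apply_moves", "data": {
  "rows": [
    [0, -0.06, 0, 0],
    [0, -0.06, 0, 0],
    [-0.01, -0.06, 0, 0],
    [0, -0.05, 0, 0],
    [0, -0.04, 0, 0],
    [0, 0, 0, 0]
  ]
}}

```text
clock: 30.97
ee_pos: [0.4418, 0.073, 0.0836]
tool_rot: [180.0, -0.0, 87.6]
contact_force: [-0.6, -0.1, 0.2]
gripper_width: 0.0852
grasp_force: 0.0
```

```bash
python3 st.py
```

```text
[[-95.6  57.7]] [0.4418 0.073  0.0836] [180.   -0.   87.6] [  6.1 -14.  123.4   0.   70.6   8.5] [-0.6 -0.1  0.2]
```

Request:
{"op": "apply_moves", "data": {
  "rows": [
    [0, 0.3, 0, 0],
    [-0.2, 0.5, 0.5, 0],
    [-0.6, 0.5, 0.8, 0],
    [-0.5, 0.8, 0.5, 0],
    [0, 0.8, 0, 0],
    [0, 0.5, 0, 0],
    [0, 0, 0, 0]
  ]
}}

```text
clock: 31.55
ee_pos: [0.4024, 0.1778, 0.138]
tool_rot: [180.0, -0.1, 87.7]
contact_force: [0.7, 0.2, 0.3]
gripper_width: 0.0855
grasp_force: 0.0
```

```bash
python3 look.py 9; python3 ck.py 9; python3 st.py
```

```text
[0.4024 0.1778 0.138 ] [ 1.80e+02 -1.00e-01  8.77e+01] [[-139.   160.8]] [0.7 0.2 0.3]
(array([-4.76, -0.09,  3.27]), np.float64(-118.8))
near edge angle 3.2517619503493127 x -72.33234156000374 res 0.0864006166963303
[[-138.8  158.9]] [0.4025 0.1758 0.1375] [-180.     0.    87.7] [ 20.3 -18.7 121.7  -0.   77.1  22.6] [-0.  -0.2  0.6]
```

Request:
{"op": "apply_moves", "data": {
  "rows": [
    [0, -0.7, 0, 0],
    [-0.1, -1, 0, 0],
    [-0.1, -1, 0, 0],
    [0, -0.9, -0.3, 0],
    [0, -0.29, -0.6, 0],
    [0, 0, -0.6, 0],
    [0, 0, -0.25, 0],
    [0, 0, 0, 0],
    [0, 0, 0, 0]
  ]
}}

```text
clock: 32.4
ee_pos: [0.3968, 0.0584, 0.0853]
tool_rot: [-180.0, 0.0, 87.6]
contact_force: [0.1, 0.4, -0.9]
gripper_width: 0.0849
grasp_force: 0.0
```

```bash
python3 st.py
```

```text
[[-140.    41.3]] [0.3968 0.0584 0.0853] [-180.     0.    87.6] [  4.7 -21.3 128.7  -0.   72.6   7.2] [ 0.1  0.4 -0.9]
```

Request:
{"op": "apply_moves", "data": {
  "rows": [
    [0.2, 0, 0, 0],
    [0.12, -0.01, 0, 0],
    [0.1, 0, 0, 0],
    [0.08, -0.01, 0, 0],
    [0.07, 0, 0, 0],
    [0.05, 0, 0, 0],
    [0, 0, 0, 0]
  ]
}}

```text
clock: 32.98
ee_pos: [0.4158, 0.0579, 0.0854]
tool_rot: [180.0, -0.0, 87.6]
contact_force: [-2.5, 0.6, 2.8]
gripper_width: 0.0852
grasp_force: 1.5
```

```bash
python3 st.py
```

```text
[[-121.    41.6]] [0.4158 0.0579 0.0854] [180.   -0.   87.6] [  4.4 -18.4 126.6   0.   71.8   6.9] [-2.5  0.6  2.8]
```

Request:
{"op": "apply_moves", "data": {
  "rows": [
    [-0.3, 0, 0, 0],
    [-0.3, 0, 0.3, 0],
    [0, 0.7, 0.7, 0],
    [0, 1, 0.6, 0],
    [0, 1, 0, 0],
    [0, 1, 0, 0],
    [0, 0, 0, 0]
  ]
}}

```text
clock: 33.57
ee_pos: [0.3966, 0.1721, 0.1335]
tool_rot: [180.0, -0.1, 87.7]
contact_force: [0.1, 0.0, -0.5]
gripper_width: 0.0854
grasp_force: 0.0
```

```bash
python3 look.py 10; python3 ck.py 10; python3 st.py
```

```text
[0.3966 0.1721 0.1335] [ 1.80e+02 -1.00e-01  8.77e+01] [[-144.5  155. ]] [ 0.1  0.  -0.5]
(array([-1.13, -1.62,  1.68]), np.float64(-118.0))
near edge angle 1.0764110896864116 x -68.24808429087162 res 0.1718314618445233
[[-144.4  152.2]] [0.3966 0.1693 0.1328] [-180.     0.    87.7] [ 19.7 -19.7 122.8  -0.   76.9  22. ] [ 0.3  0.1 -0.7]
```

Request:
{"op": "apply_moves", "data": {
  "rows": [
    [0, -0.9, 0, 0],
    [0, -0.95, 0, 0],
    [0, -0.95, 0, 0],
    [0, -0.95, 0, 0],
    [0, -0.95, 0, 0],
    [0, -0.95, 0, 0],
    [0, -0.95, 0, 0],
    [0.2, -0.95, 0, 0],
    [0.4, -0.73, -0.2, 0],
    [0.4, 0, -0.5, 0]
  ]
}}

```text
clock: 34.5
ee_pos: [0.4275, -0.0838, 0.1135]
tool_rot: [179.8, 0.1, 87.3]
contact_force: [0.6, 0.0, -0.5]
gripper_width: 0.0852
grasp_force: 0.0
```

Request:
{"op": "apply_moves", "data": {
  "rows": [
    [0, 0, -0.6, 0],
    [0, 0, -0.3, 0],
    [0, 0, 0, 0],
    [0.01, 0.3, 0, 0],
    [0.01, 0.3, 0, 0],
    [0.01, 0.15, 0, 0],
    [0, 0, 0, 0]
  ]
}}

```text
clock: 35.08
ee_pos: [0.4285, -0.0559, 0.0859]
tool_rot: [179.9, 0.0, 87.7]
contact_force: [-0.1, -0.9, 0.2]
gripper_width: 0.0851
grasp_force: 0.0
```

```bash
python3 look.py 11 ; python3 st.py
```

```text
[ 0.4285 -0.0559  0.0859] [179.9   0.   87.7] [[-103.9  -71.6]] [-0.1 -0.9  0.2]
[[-103.9  -72.4]] [ 0.4285 -0.0566  0.0857] [179.9   0.   87.6] [-10.9 -16.5 125.1  -0.   71.3  -8.6] [-0.7  0.7  0.8]
```

Request:
{"op": "apply_moves", "data": {
  "rows": [
    [0, 0.12, 0, 0],
    [0.01, 0.1, 0, 0],
    [0, 0.07, 0, 0],
    [0, 0.05, 0, 0],
    [0, 0.04, 0, 0],
    [0, 0, 0, 0]
  ]
}}

```text
clock: 35.68
ee_pos: [0.4285, -0.0455, 0.085]
tool_rot: [-180.0, -0.0, 87.6]
contact_force: [-0.4, -0.5, 0.4]
gripper_width: 0.0853
grasp_force: 0.0
```

```bash
python3 st.py
```

```text
[[-104.3  -61.3]] [ 0.4285 -0.0455  0.085 ] [-180.    -0.    87.6] [ -9.5 -16.6 125.3   0.   71.3  -7. ] [-0.4 -0.5  0.4]
```

Request:
{"op": "apply_moves", "data": {
  "rows": [
    [0, -0.3, 0, 0],
    [0, -0.8, 0, 0],
    [0, -1, 0.6, 0],
    [0, -1, 0.8, 0],
    [0, -1, 0.8, 0],
    [0, -0.5, 0.8, 0]
  ]
}}

```text
clock: 36.18
ee_pos: [0.428, -0.1868, 0.1762]
tool_rot: [-180.0, 0.0, 87.5]
contact_force: [0.4, 0.1, -0.2]
gripper_width: 0.0853
grasp_force: 0.0
```

```bash
python3 look.py 12; python3 ck.py 12; python3 st.py; python3 - <<'E'
from pose import *
t=dict(np.load("top12.npz"))
I=rect(t,.034);cv2.imwrite("pics/r12.png",cv2.resize(I[270:370,60:340],(800,286),interpolation=cv2.INTER_CUBIC))
p=dict(np.load("scene12.npz"));B=cv2.resize(p["image"][205:275,245:345],(429,300),interpolation=cv2.INTER_CUBIC)
C=np.zeros((586,800,3),np.uint8);C[:286]=cv2.imread("pics/r12.png");C[286:,:429]=B;cv2.imwrite("pics/f12.png",C)
E
```

```text
[ 0.428  -0.1868  0.1762] [-180.     0.    87.5] [[ -99.4 -202.4]] [ 0.4  0.1 -0.2]
(array([-0.31,  1.44, -0.29]), np.float64(-121.9))
near edge angle 0.29187623464845025 x -67.60038943514915 res 0.13093296118702616
[[ -98.1 -202.6]] [ 0.4293 -0.1869  0.179 ] [1.797e+02 1.000e-01 8.740e+01] [-26.6 -16.7 116.1  -0.   80.3 -24. ] [ 0.3 -0.6 -0.6]
```

```bash
cat > yfit.py <<'E'
from pose import *
from scipy.special import erf
from scipy.optimize import least_squares
import sys
def box(y,a,b,s):return .5*(erf((y-a)/s/1.414)-erf((y-b)/s/1.414))
def yfit(n):
    I=rect(dict(np.load(f"top{n}.npz")),.034).astype(float).mean(-1);y=100-np.arange(400)/2.
    row=lambda x0,x1:I[int((95-x1)*2):int((95-x0)*2)].mean(0)
    L=row(-98,-80);out=[]
    for sg in(1,-1):
        m=(sg*y>38)&(sg*y<64)
        f=lambda q:q[0]+q[1]*box(y[m],q[2]-.75,q[2]+.75,q[3])-L[m]
        r=least_squares(f,[50,150,sg*50,1.5]).x
        P=row(-62,-50);k=(sg*y>44)&(sg*y<62)
        def h(q):
            c=.5*(1-erf((sg*y[k]-q[0])/q[2]/1.414))
            ln=r[1]*box(y[k],r[2]-.75,r[2]+.75,abs(r[3]))*(.5*(1+erf((sg*r[2]-q[0])/.6)))
            return r[0]+q[1]*c+ln-P[k]
        q=least_squares(h,[49,90,1.5]);out.append((r.round(2),sg*q.x[0].round(2),q.x.round(2),round(q.cost,1)))
    return out
for n in sys.argv[1:]:
    for o in yfit(n):print(n,*o)
E
python3 yfit.py 12
```

```text
12 [ 59.98 347.4   50.25   3.14] 48.28 [48.28 78.38  1.69] 111.8
12 [ 56.63 323.81 -49.87   3.29] -47.82 [47.82 69.08  1.35] 570.3
```

View pics/f12.png

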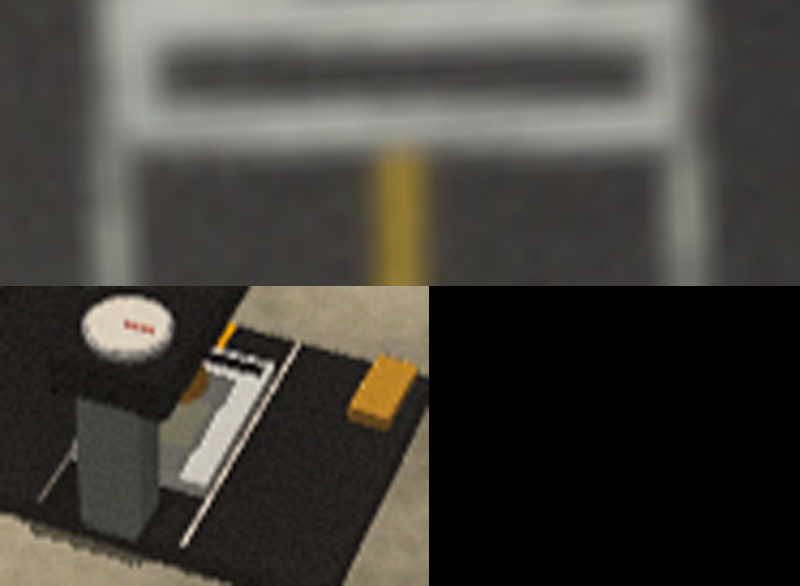

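The last picture shows the cell square. Its dark stripe is centred on the yellow line (155 to 648, against 402), and in the scene view it runs parallel to the white line with an even gap. Next is the lever, with the fingers shut.

Request:
{"op": "apply_moves", "data": {
  "rows": [
    [0, 0, 0.9, 0],
    [0, 0, 1, 0],
    [0, 0, 1, 0],
    [0, 0.3, 1, 0],
    [0.1, 1, 0, 0],
    [0.1, 1, 0, 0],
    [0.1, 1, 0, 0],
    [0.1, 1, 0, 0],
    [0.1, 1, 0, 0],
    [0.1, 1, 0, 0]
  ],
  "hand": -1
}}

```text
clock: 37.12
ee_pos: [0.4463, 0.0064, 0.2917]
tool_rot: [-180.0, 0.0, 87.6]
contact_force: [0.8, 0.3, 0.3]
gripper_width: 0.0
grasp_force: 0.0
```

Request:
{"op": "apply_moves", "data": {
  "rows": [
    [0.1, 0.43, 0, 0],
    [0, 0, 0, 0],
    [0, 0, 0, 0]
  ]
}}

```text
clock: 37.37
ee_pos: [0.4495, 0.0184, 0.2916]
tool_rot: [-180.0, 0.0, 87.7]
contact_force: [-0.3, 0.4, 1.0]
gripper_width: -0.0006
grasp_force: 0.0
```

```bash
python3 st.py
```

```text
[[-85.8   3.4]] [0.4495 0.0184 0.2916] [-180.     0.    87.7] [ -0.9 -22.2 109.7  -0.   92.5   1.4] [-0.3  0.4  1. ]
```

Request:
{"op": "apply_moves", "data": {
  "rows": [
    [0.25, -0.1, 0.1, 0],
    [0.25, -0.01, 0, 0],
    [0.25, -0.01, 0, 0],
    [0.25, -0.01, 0, 0],
    [0.25, -0.01, 0, 0],
    [0.25, -0.01, 0, 0],
    [0.25, -0.01, 0, 0],
    [0.25, -0.01, 0, 0],
    [0.25, -0.01, 0, 0],
    [0.2, -0.01, 0, 0]
  ]
}}

```text
clock: 38.2
ee_pos: [0.5239, 0.0125, 0.295]
tool_rot: [-180.0, -0.0, 87.6]
contact_force: [-2.7, -0.2, 1.9]
gripper_width: 0.0
grasp_force: 1.1
```

Request:
{"op": "apply_moves", "data": {
  "rows": [
    [0.15, -0.01, 0, 0],
    [0.1, 0, 0, 0],
    [0.1, 0, 0, 0],
    [0.1, 0, 0, 0],
    [0, 0, 0, 0]
  ]
}}

```text
clock: 38.62
ee_pos: [0.5368, 0.0122, 0.2948]
tool_rot: [-180.0, 0.0, 87.6]
contact_force: [0.9, -0.3, -0.2]
gripper_width: 0.0001
grasp_force: 0.0
```

```bash
python3 st.py
```

```text
[[1.7 0.6]] [0.5368 0.0122 0.2948] [-180.     0.    87.6] [ -1.4 -10.6 100.2  -0.   90.4   1. ] [ 0.9 -0.3 -0.2]
```

Now 2–3 mm steps until the stop is felt.

Request:
{"op": "apply_moves", "data": {
  "rows": [
    [0.1, 0, 0, 0],
    [0.1, -0.01, 0, 0],
    [0.07, 0, 0, 0]
  ]
}}

```text
clock: 38.87
ee_pos: [0.5448, 0.0119, 0.295]
tool_rot: [-180.0, -0.0, 87.6]
contact_force: [-2.5, -0.1, -2.3]
gripper_width: 0.0004
grasp_force: 1.1
```

Request:
{"op": "apply_moves", "data": {
  "rows": [
    [0.05, 0, 0, 0],
    [0.05, 0, 0, 0],
    [0, 0, 0, 0]
  ]
}}

```text
clock: 39.12
ee_pos: [0.5479, 0.0119, 0.295]
tool_rot: [180.0, -0.0, 87.6]
contact_force: [-1.7, -0.0, -0.8]
gripper_width: 0.0002
grasp_force: 0.4
```

```bash
cat > kn.py <<'E'
from h import *
from cell import vision
exec(open("st.py").read())
p=vision.grab_frame("scene");b=p["image"].astype(int)
# red ball above the head
v,u=np.where((b[...,2]>110)&(b[...,1]<70)&(b[...,0]<70));k=(u>255)&(u<320)&(v>140)&(v<230);print("red px",k.sum(),u[k].mean(),v[k].mean())
for th in(0,.8,.9,.95,1.0):
    a=th-.5;q=np.array([5+70*np.sin(a),0]);w=q/1000@G+M;print(th,proj(p,[*w,.178+.07*np.cos(a)]).round(1))
E
python3 kn.py
```

```text
[[12.8  0.7]] [0.5479 0.0119 0.295 ] [180.   -0.   87.6] [-1.4 -9.2 99.   0.  90.2  1. ] [-1.7 -0.  -0.8]
red px 43 279.5348837209302 183.11627906976744
0 [[290.  168.2]]
0.8 [[282.1 177.5]]
0.9 [[281.1 179.6]]
0.95 [[280.6 180.7]]
1.0 [[280.1 181.9]]
```

Request:
{"op": "apply_moves", "data": {
  "rows": [
    [0.05, 0, 0, 0],
    [0.05, 0, 0, 0],
    [0, 0, 0, 0]
  ]
}}

```text
clock: 39.42
ee_pos: [0.5494, 0.0119, 0.2949]
tool_rot: [-179.7, 0.0, 87.6]
contact_force: [-22.3, -0.1, 4.5]
gripper_width: -0.0001
grasp_force: 10.9
```

Request:
{"op": "apply_moves", "data": {
  "rows": [
    [0.04, 0, 0, 0],
    [0.02, 0, 0, 0],
    [0, 0, 0, 0]
  ]
}}

```text
clock: 39.67
ee_pos: [0.5501, 0.0119, 0.2949]
tool_rot: [-179.5, 0.0, 87.6]
contact_force: [-36.4, 0.1, 7.9]
gripper_width: 0.0001
grasp_force: 18.6
```

The stop is reached. Back off, rise clear, and check everything.

Request:
{"op": "apply_moves", "data": {
  "rows": [
    [-0.15, 0, 0, 0],
    [-0.3, 0, 0, 0],
    [-0.8, 0, 0.3, 0],
    [-0.8, 0, 0.8, 0],
    [-0.5, -0.8, 1, 0],
    [-0.3, -1, 0.6, 0],
    [0, -1, 0, 0],
    [0, -1, 0, 0],
    [0, -1, 0, 0],
    [0, -1, 0, 0]
  ]
}}

```text
clock: 40.5
ee_pos: [0.4664, -0.1634, 0.3767]
tool_rot: [179.9, 0.0, 87.6]
contact_force: [1.3, 0.1, -0.7]
gripper_width: 0.0002
grasp_force: 0.0
```

Request:
{"op": "apply_moves", "data": {
  "rows": [
    [0, -1, 0, 0],
    [0, -0.5, 0, 0],
    [0, 0, 0, 0],
    [0, 0, 0, 0]
  ]
}}

```text
clock: 40.83
ee_pos: [0.4667, -0.2075, 0.3761]
tool_rot: [180.0, -0.0, 87.5]
contact_force: [-0.1, 0.3, -0.2]
gripper_width: 0.0003
grasp_force: 0.0
```

```bash
python3 kn.py; python3 look.py 13; python3 ck.py 13; python3 yfit.py 13; python3 - <<'E'
from h import *
from cell import vision
for n in("top","scene"):
    t=vision.grab_frame(n)
    for l in("lens","pad","block"):
        r=vision.cut_out(t,l)
        if r:
            v,u=np.where(r[0]["mask"]);z={"lens":.014,"pad":.004,"block":.034}[l];P=plane(t,np.c_[u,v],z)[:,:2]*1000
            print(n,l,round(r[0]["confidence"],2),[np.round(q,1) for q in cv2.minAreaRect(P.astype(np.float32))])
E
```

```text
[[ -59.9 -221.7]] [ 0.4667 -0.2075  0.3761] [180.   -0.   87.5] [-26.8 -14.5  96.1   0.   98.4 -24.3] [-0.1  0.3 -0.2]
red px 64 279.84375 180.9375
0 [[290.  168.2]]
0.8 [[282.1 177.5]]
0.9 [[281.1 179.6]]
0.95 [[280.6 180.7]]
1.0 [[280.1 181.9]]
[ 0.4668 -0.2069  0.3762] [180.   -0.   87.5] [[ -59.9 -221. ]] [ 0.4  0.  -1.2]
(array([-0.46,  1.26, -0.46]), np.float64(-125.8))
near edge angle 0.18467592690594797 x -67.89036489001671 res 0.16749358108341003
13 [ 63.45 346.95  50.24   3.1 ] 48.3 [48.3  81.75  1.75] 90.7
13 [ 58.78 329.68 -49.9    3.24] -47.87 [47.87 73.27  1.38] 533.9
top lens 0.49 [array([ 432.8, -321.7]), array([16.9, 31.4]), np.float64(88.7)]
top pad 0.7 [array([ 417.8, -309.3]), array([112.9,  61.7]), np.float64(85.9)]
top block 0.6 [array([465.9, 136.6]), array([30.8, 59.4]), np.float64(85.7)]
scene lens 0.84 [array([ 512.9, -337.9]), array([189.6,  70.4]), np.float64(4.3)]
scene pad 0.61 [array([ 509.1, -330.3]), array([140.7, 241. ]), np.float64(84.0)]
scene block 0.7 [array([475.4, 139.7]), array([33. , 73.1]), np.float64(86.1)]
```

```bash
python3 - <<'E'
from h import *
from cell import vision
p=vision.grab_frame("scene");t=vision.grab_frame("top")
r=vision.cut_out(p,"lens")[0];v,u=np.where(r["mask"]);P=plane(p,np.c_[u,v],.012)[:,:2]*1000
m=P.mean(0);w,V=np.linalg.eigh(np.cov((P-m).T));d=V[:,1]*np.sign(V[0,1]);s=(P-m)@d
print("lens yaw",np.degrees(np.arctan2(d[1],d[0])),"mid",m+d*(s.min()+s.max())/2,"len",np.ptp(s),"pad yaw -5.9 mid 507.6 -331")
uv=[]
for q,(u0,u1,v0,v1) in((t,(255,285,200,245)),(p,(255,320,140,230))):
    b=q["image"].astype(int);v,u=np.where((b[...,2]>100)&(b[...,1]<75)&(b[...,0]<75));k=(u>u0)&(u<u1)&(v>v0)&(v<v1);uv.append((u[k].mean(),v[k].mean()));print(k.sum(),uv[-1])
K=tri([t,p],uv);print("knob gauge",g(K),K[2],"expected at 1.0: 38.6,0,.2394; at .9: 32.3,.2425")
E
```

```text
lens yaw 62.112390805479535 mid [528.85811429 -15.19202664] len 424.29018320160696 pad yaw -5.9 mid 507.6 -331
70 (np.float64(267.27142857142854), np.float64(205.68571428571428))
70 (np.float64(279.8142857142857), np.float64(181.07142857142858))
knob gauge [[38.4 -0.2]] 0.2418929681053036 expected at 1.0: 38.6,0,.2394; at .9: 32.3,.2425
```

```bash
python3 - <<'E'
from h import *
from cell import vision
p=vision.grab_frame("scene")
for r in vision.cut_out(p,"lens"):
    v,u=np.where(r["mask"]);P=plane(p,np.c_[u,v],.012)[:,:2]*1000
    P=P[(abs(P[:,0]-507)<130)&(abs(P[:,1]+331)<75)]
    if len(P)<200: continue
    m=P.mean(0);w,V=np.linalg.eigh(np.cov((P-m).T));d=V[:,1]*np.sign(V[0,1]);s=(P-m)@d
    print(r["confidence"],len(P),"yaw",np.degrees(np.arctan2(d[1],d[0])),"mid",m+d*(s.min()+s.max())/2,"len",np.ptp(s))
E
python3 - <<'E'
from h import *
from cell import vision
p=vision.grab_frame("scene");b=p["image"].astype(int)
v,u=np.mgrid[140:260,130:250];uv=np.c_[u.ravel(),v.ravel()];P=plane(p,uv,.012)[:,:2]*1000
c=b[uv[:,1],uv[:,0]];a=np.radians(-5.9);q=(P-[507.6,-331])@np.array([[np.cos(a),-np.sin(a)],[np.sin(a),np.cos(a)]])
k=(abs(q[:,0])<108)&(abs(q[:,1])<58)&(c[:,2]-c[:,0]<22)   # not cork-coloured, in pad frame
Q=q[k];m=np.median(Q,0)
for lo in range(-105,105,15):
    s=Q[(Q[:,0]>=lo)&(Q[:,0]<lo+15)]
    if len(s):print(lo,len(s),s[:,1].min().round(),np.median(s[:,1]).round(1),s[:,1].max().round())
print(Q[:,0].min(),Q[:,0].max())
for r in vision.search_frame(p,"lens")[:3]:print(r)
E
```

```text
-105 3 -8.0 -5.1 4.0
-90 16 -8.0 1.0 10.0
-75 18 -8.0 1.4 10.0
-60 21 -10.0 1.5 11.0
-45 19 -10.0 -0.9 11.0
-30 21 -10.0 2.2 11.0
-15 21 -9.0 -0.2 11.0
0 23 -12.0 -0.0 11.0
15 25 -17.0 0.1 12.0
30 52 -31.0 -2.2 26.0
45 69 -33.0 1.0 34.0
60 68 -30.0 3.9 37.0
75 54 -24.0 4.3 32.0
90 13 -9.0 7.2 21.0
-93.01191541383615 95.47132786178209
{'rect': [166.6, 192.2, 203.7, 227.8], 'confidence': 0.93}
{'rect': [289.0, 230.4, 292.3, 237.0], 'confidence': 0.49}
```

The lens is straight and centred on the pad (−93 to +95 mm along its length, about 1 mm off sideways). The cell is centred, the lever is at its stop, and the arm is clear.

```bash
python3 -c "
from cell import sign_off
print(sign_off())"
```

```text
the job is handed in; nothing more can be done
None
```

I've handed the job in. The lens lies flat, lengthwise and centred on the cork pad. By camera the cell is within about 0.5° of square, and within about 0.5 mm of the yellow line by the better of two fits (the cruder one read 1.3 mm). The lever is fully over at its stop. Two departures: one extra tap on the cell's near end, and a brief 13 N touch of the gripper on the gauge head, under the 40 N limit.

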